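# Unstack the pile and set out the sanding station

## Robot

A 7-joint arm with a two-finger parallel gripper is mounted at the origin on a cart in front of the work surface, level with it; the furniture and walls round the work are solid. World frame = base frame: x ahead of the robot, y to its left, z up, the work surface at z = 0. Lengths are in m, angles in rad, forces in N, time in s.
With the tool pointing down it reaches from about 0.4 to 0.875 m from the base axis. Payload 19.3 kg.
Tool frame: the origin (TCP) lies midway between the tips of the shut fingers; the grasp point (between the pads) lies bot.grip_point_offset behind it (bot.grip_point_offset is the distance from the TCP to the grasp point, in m); z points along the fingers, y is the direction in which the jaws open and shut (so a half turn about z gives the same grasp; the last joint's range is limited). The gripper opens to 85 mm and grips with 20 to 120 N. Pads are 22 mm wide; open, the fingers measure 114 mm over their backs; the gripper's body (76 mm by 85 mm) begins 54 mm behind the grasp point. The pads swing forward as they close: fully open they stand 13 mm farther back than shut.
Start: joints at [1.182, 0.521, -0.036, 1.599, 0.021, 1.021, -0.113], TCP at [0.196, -0.594, 0.206] pointing down, gripper open.
Joint ranges: [-2.91, 2.91], [-0.3, 2.13], [-1.5, 1.42], [0.17, 2.43], [-1.26, 4.41], [0.16, 1.93], [-2.52, 2.52]. Speed limits (rad/s): [1.89, 1.89, 2.39, 2.39, 3.01, 3.01, 3.01].

## Interface

Orientations are given as [roll, pitch, yaw] about the fixed x, y, z axes, in that order (R = Rz(yaw) Ry(pitch) Rx(roll)).
In Python, from workcell import bot gives the robot as it stands.
- The arm moves only by the tool servo_tool, never from a script. Its argument "rows" is a list that holds one entry, the list of rows, each a list of 6 numbers: the shift along the tool's x, y, z in cm, then the turn, a rotation vector about the tool's x, y, z in degrees. A call has 1 to 5 rows; each row shifts and turns the commanded pose from where the row before left it, along the tool's axes as they then stand; what a row does not reach is not made up. A row lasts 1/8 s, in which the tool goes at most 62.5 mm and 10.7 degrees, less where a joint would pass 70% of its speed; a pose out of reach is approached as far as the arm can. A call is refused whole if a number of a shift passes 6.25 or a number of a turn 10.7, either way. A call with a gripper value outside its range is refused whole. "grip" is the opening, from -1 (shut) to 1 (fully open), so that 0 is half open, set as the call begins (left out, the last holds). The fingers move at their own pace and stop on an object; "squeeze" is the grip in N (left out, the last holds). Time passes only in rows, so rows that do not move let the fingers close. It gives the time, the measured TCP pose, the force and the opening at its end, in the units of the state.
- bot.observe(): the state, without advancing time (a new reading comes with each control period).
- bot.grab_frame(name): name is "scene" or "top" or "wrist"; returns a dict with "image" (420x560x3 uint8, red, green, blue), "K" (3x3 intrinsics, pixels), "R" (3x3) and "t" (3): a world point X has camera coordinates R X + t; the wrist camera has in their place "mount" (4x4, takes a point from camera to tool coordinates, whose origin is the TCP and whose axes are the flange's). Camera axes: x right, y down, z forward; pixel columns grow to the right and rows downward; lengths in m; the calibration is good to about 2 mm. A picture is of the moment at which its call begins: read the wrist's pose just before it. There is no depth.
- bot.job_done(): hands the job in, once; it reports no verdict.
The state is a dict: "clock": time; "qpos": joint angles; "qd": joint speeds; "joint_efforts": joint torques, N m; "position": TCP position; "tool_rot": TCP orientation; "force": force on the tool from outside, world axes, zero at the start; "moment": the same for the moment, N m; "grip_width": finger opening in m.
Only numpy, scipy, OpenCV 4.12 (cv2) and the standard library are available. Lean on these libraries where they do the work, as an engineer would, in place of code of your own. Each camera call takes 0.05 s, during which the arm holds its last target.

## Task

Set out the sanding station from the pile on the bench: working from the top of the pile down, one thing at a time, lay the black tape roll in the round holder, put the brown timber block end first into the raised upper part of the feed chute so that it slides down against the stop, then lay the pale batten flat in the narrow holder and the black sanding block flat in the wide holder. Leave the yellow tape measure and the yellow screwdriver where they are, and let go of everything at the end.

Things in the scene. Friction and masses are not known exactly. Their poses are not given: they have to be found in the camera images.
- tape_roll: Small roll of black tape lying flat on top of the pile, 57 mm in diameter, 19 mm high, pale core; solid for gripping (the core hole cannot be entered). Origin at the centre of its underside, z up. At the start its underside is 83 mm above the bench.
- timber_block: Brown timber block, third from the bottom of the pile, under the tape roll: 50 (x) x 75 (y) x 36 (z) mm. Origin at the centre of its underside, y along its length. Its underside starts 47 mm above the bench. Put it in the chute on its 50 x 75 face, length along the channel, centre at about chute x = 60 mm (30 to 80); it slides to rest at about x = -80, z = 43 mm.
- batten: Pale flat timber batten, second from the bottom: 45 (x) x 120 (y) x 19 (z) mm. Origin at the centre of its underside, y along its length. It lies crosswise on the sanding block, underside 28 mm above the bench; the timber block lies roughly lengthwise on it.
- sanding_block: Black rectangular sanding block (rigid) at the bottom of the pile, on the bench: 60 (x) x 100 (y) x 28 (z) mm. Origin at the centre of its underside, y along its length.
- round_holder: Fixed plywood plate 94 x 94 mm, 10 mm high, with one round recess 74 mm in diameter, 6 mm deep, blue floor: for the tape roll. Origin at the centre of its underside; the recess is centred and its floor is at z = 4 mm.
- narrow_holder: Fixed plywood plate 77 (x) x 152 (y) mm, 10 mm high, with one long narrow recess 61 (x) x 136 (y) mm, 6 mm deep, green floor: for the batten. Origin at the centre of its underside; the recess is centred and its floor is at z = 4 mm.
- wide_holder: Fixed plywood plate 92 (x) x 132 (y) mm, 10 mm high, with one wide recess 76 (x) x 116 (y) mm, 6 mm deep, white floor: for the sanding block. Origin at the centre of its underside; the recess is centred and its floor is at z = 4 mm.
- feed_chute: Fixed slippery aluminium gravity chute, foot 250 x 90 mm. Origin: centre of foot's underside; own x level, from low end (roughly towards the robot) to high end. Channel along x, rising 20 deg to +x: floor surface at z = 30 mm at x = -115 mm (stop's face), 94 mm at x = 60 mm, ends at x = 121. Channel 66 mm wide, centred on y = 0; flanges 13 mm, stop 26 mm over the floor. A block let go on it slides down.
- tape_measure: Bystander: yellow tape measure standing on the bench, 37 (x) x 70 (y) x 64 mm high. Origin at the centre of its underside.
- screwdriver: Bystander: yellow-handled screwdriver lying on the bench, 24 x 135 (y) x 24 mm. Origin at the centre of its underside.

How it is judged:
On the way, in this order (a step that is already met when the one before it is completed fails the run):
1. the tape roll lies in the round holder (horizontal distance between tape_roll and round_holder below 0.015 m and z of tape_roll in the frame of round_holder between 0.001 and 0.007 m and angle between tape_roll's own z axis and vertical below 0.1 rad), for 0.2 s.
2. the timber block is put into the upper part of the chute (x of timber_block in the frame of feed_chute above 0 m and y of timber_block in the frame of feed_chute between -0.016 and 0.016 m and z of timber_block in the frame of feed_chute below 0.115 m), for 0.05 s.
3. the timber block has come to rest against the chute's stop (x of timber_block in the frame of feed_chute between -0.098 and -0.065 m and y of timber_block in the frame of feed_chute between -0.014 and 0.014 m and z of timber_block in the frame of feed_chute between 0.034 and 0.054 m and angle between the z axis of timber_block and the z axis of feed_chute, either way round below 0.44 rad and angle between the y axis of timber_block and the y axis of feed_chute, either way round above 1.2 rad and linear speed of timber_block below 0.02 m/s and angular speed of timber_block below 0.2 rad/s), for 0.2 s.
4. the batten lies in the narrow holder (horizontal distance between batten and narrow_holder below 0.015 m and z of batten in the frame of narrow_holder between 0.001 and 0.007 m and angle between batten's own z axis and vertical below 0.1 rad and angle between the y axis of batten and the y axis of narrow_holder, either way round below 0.3 rad), for 0.2 s.
5. the sanding block lies in the wide holder (horizontal distance between sanding_block and wide_holder below 0.015 m and z of sanding_block in the frame of wide_holder between 0.001 and 0.007 m and angle between sanding_block's own z axis and vertical below 0.1 rad and angle between the y axis of sanding_block and the y axis of wide_holder, either way round below 0.3 rad), for 0.2 s.
At the end, for the whole second after the job is handed in: Tape roll, batten and sanding block each lie flat in their own recess (centres within 15 mm, batten and sanding block along it within 0.3 rad); the timber block lies lengthwise and flat in the chute, within 15 mm of touching its stop. All released and at rest (all of step 1 and all of step 3 and all of step 4 and all of step 5 and linear speed of each of tape_roll, batten, sanding_block below 0.02 m/s and angular speed of each of tape_roll, batten, sanding_block below 0.2 rad/s).
It fails at once if the tape measure is pushed more than 20 mm (distance of tape_measure from where it was at the start of the episode above 0.02 m).
It fails at once if the screwdriver is pushed more than 20 mm (distance of screwdriver from where it was at the start of the episode above 0.02 m).
It also fails if it takes over 112 s, if anything falls off the work surface, if the arm or the gripper's body presses on something with over 40 N, if the wrist force passes 120 N, or if a joint passes its speed limit or range.

## Working session

There is one attempt and no reset: what is moved stays moved. The work goes in short steps, Python scripts to look and compute and a tool call to move; the robot and the scene stay as the last step left them, time stands still between calls to the robot, and variables do not carry over. Pictures are saved under pics/ and viewed, and the job is handed in when it is done.

Besides the shell and the picture viewer there is one more tool, called after "Call:" as name([rows], argument=value, ...), one row to a line, values as JSON. servo_tool: Moves the arm, as the interface text tells. Its arguments: {"type":"object","properties":{"rows":{"type":"array"},"grip":{"type":"number"},"squeeze":{"type":"number"}},"required":["rows"]}

```bash
ls; mkdir -p pics; python3 - <<'E'
from workcell import bot
import cv2,pprint
s=bot.observe();pprint.pprint(s);print(bot.grip_point_offset)
for n in ("scene","top","wrist"):
    f=bot.grab_frame(n); cv2.imwrite(f"pics/{n}0.png",f["image"][:,:,::-1])
    print(n,{k:v for k,v in f.items() if k!="image"})
E
```

```text
pics
{'clock': 0.0,
 'force': array([ 0.03563666, -0.26800462,  0.47990462]),
 'grip_width': 0.08525400444720263,
 'joint_efforts': array([-1.58958674e-04, -9.27098179e+01,  1.98042512e+00, -3.69926548e+01,
        1.80759357e-02,  8.29813740e-03,  8.96698907e-06]),
 'moment': array([-0.04353506, -0.01038879,  0.03239423]),
 'position': array([ 0.195747  , -0.59316047,  0.20592986]),
 'qd': array([-1.16943452e-03,  8.73912672e-04, -8.52091244e-05,  1.02231870e-03,
       -1.74083992e-03,  7.28233814e-04,  6.09164900e-05]),
 'qpos': array([ 1.18175909,  0.52201352, -0.03631301,  1.59999788,  0.02121099,
        1.02113586, -0.11280197]),
 'tool_rot': array([-3.14042772e+00,  1.01446993e-04,  3.18818429e-01])}
0.0187
scene {'K': array([[517.39588096,   0.        , 285.25041717],
       [  0.        , 517.39588096, 218.06956116],
       [  0.        ,   0.        ,   1.        ]]), 'R': array([[-0.8998352 , -0.43601536, -0.01368294],
       [-0.31780577,  0.67671901, -0.66411661],
       [ 0.29882455, -0.59324699, -0.74750378]]), 't': array([0.45479676, 0.20534264, 1.0616893 ])}
top {'K
[... 179 characters left out ...]
055, -0.99927958,  0.03240721],
       [-0.98475255, -0.0250463 , -0.17214846],
       [ 0.17283612, -0.02851305, -0.9845378 ]]), 't': array([-0.01587253,  0.50853454,  1.01272255])}
wrist {'K': array([[340.76681499,   0.        , 276.26970391],
       [  0.        , 340.76681499, 208.92817261],
       [  0.        ,   0.        ,   1.        ]]), 'mount': array([[ 1.27239009e-04, -9.59826457e-01, -2.80594291e-01,
         6.98816645e-02],
       [ 9.99999634e-01, -1.15326883e-04,  8.47960075e-04,
         6.05635974e-04],
       [-8.46254579e-04, -2.80594296e-01,  9.59826091e-01,
        -1.67983780e-01],
       [ 0.00000000e+00,  0.00000000e+00,  0.00000000e+00,
         1.00000000e+00]])}
```

View pics/scene0.png

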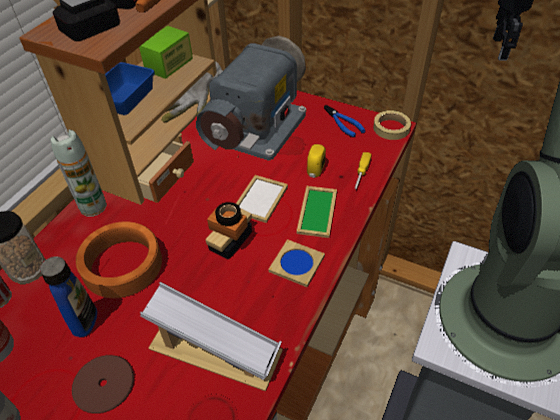

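View pics/top0.png

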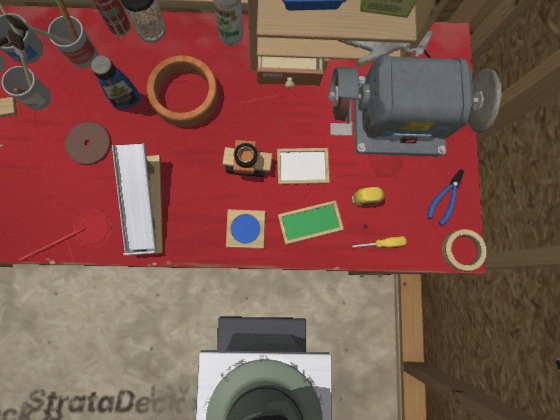

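View pics/wrist0.png

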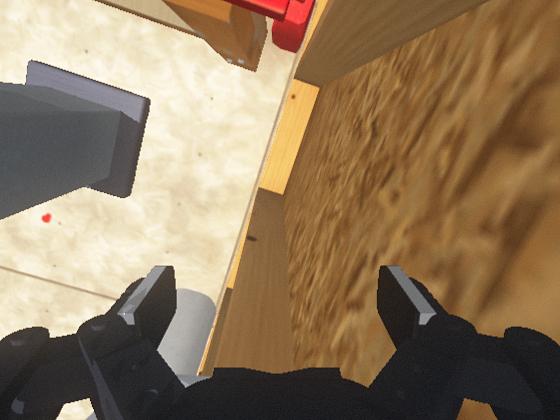

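The top view shows the pile at about (247,158), the round holder (245,229), narrow (311,222), wide (303,167) and the chute (135,200). The arm is off to the right of the work. I'll enlarge crops to read corners.

```bash
python3 - <<'E'
import cv2
a=cv2.imread("pics/top0.png")
def crop(a,x0,y0,x1,y1,k,n):
    c=cv2.resize(a[y0:y1,x0:x1],None,fx=k,fy=k,interpolation=cv2.INTER_CUBIC)
    for x in range((x0+9)//10*10,x1,10):
        cv2.putText(c,str(x),((x-x0)*k,8),0,.3,(0,255,255),1); cv2.line(c,((x-x0)*k,10),((x-x0)*k,14),(0,255,255),1)
    for y in range((y0+9)//10*10,y1,10):
        cv2.putText(c,str(y),(0,(y-y0)*k+3),0,.3,(0,255,255),1); cv2.line(c,(20,(y-y0)*k),(24,(y-y0)*k),(0,255,255),1)
    cv2.imwrite(n,c)
crop(a,215,130,355,250,5,"pics/top0c.png")
crop(a,100,135,170,260,4,"pics/top0d.png")
s=cv2.imread("pics/scene0.png")
crop(s,195,170,345,290,5,"pics/scene0c.png")
E
```

```text
(no output)
```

View pics/top0c.png

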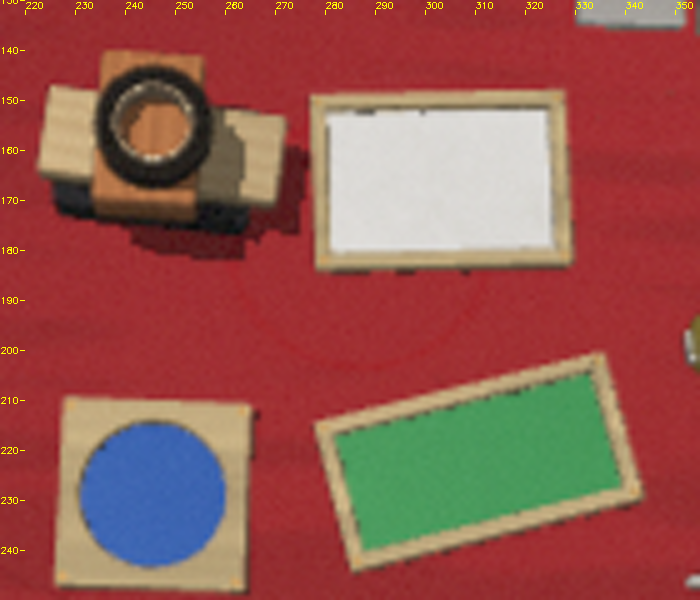

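View pics/top0d.png

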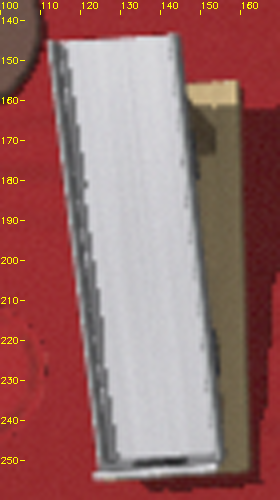

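View pics/scene0c.png

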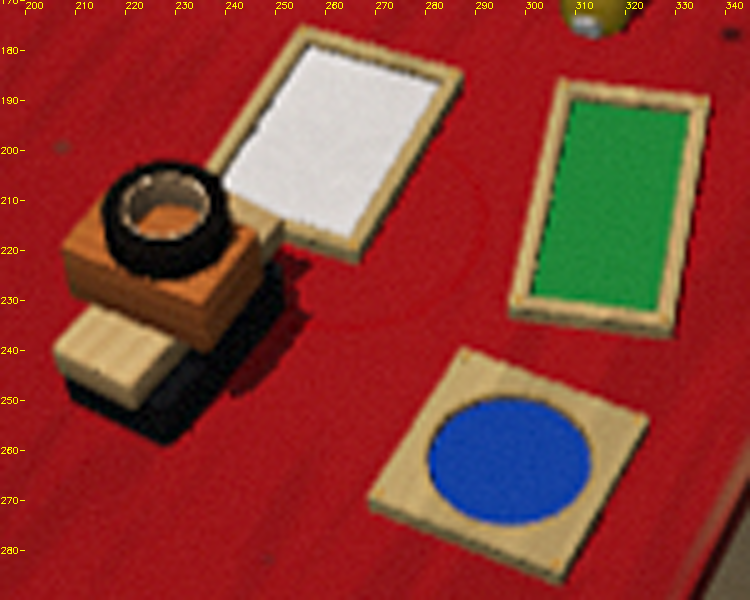

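```bash
cat > h.py <<'E'
import numpy as np,cv2
from scipy.optimize import least_squares
from scipy.spatial.transform import Rotation as Rt
CAM={}
CAM["top"]=(np.array([[432.22874846,0,270.68740164],[0,432.22874846,202.70162196],[0,0,1]]),np.array([[ 0.01975055,-0.99927958,0.03240721],[-0.98475255,-0.0250463,-0.17214846],[0.17283612,-0.02851305,-0.9845378]]),np.array([-0.01587253,0.50853454,1.01272255]))
CAM["scene"]=(np.array([[517.39588096,0,285.25041717],[0,517.39588096,218.06956116],[0,0,1]]),np.array([[-0.8998352,-0.43601536,-0.01368294],[-0.31780577,0.67671901,-0.66411661],[0.29882455,-0.59324699,-0.74750378]]),np.array([0.45479676,0.20534264,1.0616893]))
WK=np.array([[340.76681499,0,276.26970391],[0,340.76681499,208.92817261],[0,0,1]])
WM=np.array([[1.27239009e-04,-9.59826457e-01,-2.80594291e-01,6.98816645e-02],[9.99999634e-01,-1.15326883e-04,8.47960075e-04,6.05635974e-04],[-8.46254579e-04,-2.80594296e-01,9.59826091e-01,-1.67983780e-01],[0,0,0,1]])
def wcam(pos,rpy):
    T=np.eye(4);T[:3,:3]=Rt.from_euler("xyz",rpy).as_matrix();T[:3,3]=pos
    C=np.linalg.inv(T@WM); return (WK,C[:3,:3],C[:3,3])
def proj(cam,P):
    K,R,t=cam if not isinstance(cam,str) else CAM[cam]
    p=np.atleast_2d(P)@R.T+t; p=p@K.T; return p[:,:2]/p[:,2:]
def unproj(cam,uv,z):
    K,R,t=cam if not isinstance(cam,str) else CAM[cam]
    uv=np.atleast_2d(np.array(uv,float)); d=np.c_[uv,np.ones(len(uv))]@np.linalg.inv(K).T@R; c=-R.T@t
    return c+d*((z-c[2])/d[:,2])[:,None]
def fit(obs,p0):
    """obs: list of (cam, uv, local xyz (z world))"""
    def pts(p):
        c,s=np.cos(p[2]),np.sin(p[2])
        return lambda l:np.array([p[0]+c*l[0]-s*l[1],p[1]+s*l[0]+c*l[1],l[2]])
    def f(p):
        T=pts(p); return np.concatenate([proj(c,T(l))[0]-np.array(uv) for c,uv,l in obs])
    r=least_squares(f,p0,loss="soft_l1"); return r.x,f(r.x).reshape(-1,2)
def cc(c,k,x0,y0): return ((c[0]+.5)/k-.5+x0,(c[1]+.5)/k-.5+y0)
def crop(a,x0,y0,x1,y1,k,n):
    c=cv2.resize(a[y0:y1,x0:x1],None,fx=k,fy=k,interpolation=cv2.INTER_CUBIC)
    for x in range((x0+9)//10*10,x1,10):
        cv2.putText(c,str(x),((x-x0)*k,8),0,.3,(0,255,255),1); cv2.line(c,((x-x0)*k,10),((x-x0)*k,14),(0,255,255),1)
    for y in range((y0+9)//10*10,y1,10):
        cv2.putText(c,str(y),(0,(y-y0)*k+3),0,.3,(0,255,255),1); cv2.line(c,(20,(y-y0)*k),(24,(y-y0)*k),(0,255,255),1)
    cv2.imwrite(n,c)
E
python3 - <<'E'
from h import *
np.set_printoptions(precision=4,suppress=True)
t=lambda x,y:("top",cc((x,y),5,215,130)); s=lambda x,y:("scene",cc((x,y),5,195,170))
def o(f,l):return (*f,l)
# +y local = left in the top image ; +x = up
print("rough", unproj("top",[cc((152,494),5,215,130)],.004), unproj("top",[cc((153,126),5,215,130)],.102),unproj("scene",[cc((166,218),5,195,170)],.102))
h=.047
print("round",fit([o(t(66,398),(h,h,.01)),o(t(251,405),(h,-h,.01)),o(t(246,590),(-h,-h,.01)),o(t(55,585),(-h,h,.01)),
 o(s(464,348),(h,-h,.01)),o(s(648,417),(-h,-h,.01)),o(s(560,572),(-h,h,.01)),o(s(370,495),(h,h,.01))],[.5,0,0]))
a,b=.0385,.076
print("narrow",fit([o(t(317,424),(a,b,.01)),o(t(603,353),(a,-b,.01)),o(t(640,497),(-a,-b,.01)),o(t(355,569),(-a,b,.01)),
 o(s(560,82),(a,-b,.01)),o(s(708,98),(-a,-b,.01)),o(s(672,328),(-a,b,.01)),o(s(512,308),(a,b,.01))],[.5,-.1,0]))
a,b=.046,.066
print("wide",fit([o(t(311,97),(a,b,.01)),o(t(564,91),(a,-b,.01)),o(t(572,264),(-a,-b,.01)),o(t(318,269),(-a,b,.01)),
 o(s(303,27),(a,-b,.01)),o(s(461,72),(-a,-b,.01)),o(s(357,252),(-a,b,.01))],[.6,-.1,0]))
a,b=.025,.0375 # timber: y along world x  -> local y = up: yaw ~ -90
print("timber",fit([o(t(103,50),(-a,b,.083)),o(t(204,58),(a,b,.083)),o(t(92,200),(-a,-b,.083)),
 o(s(64,247),(-a,b,.083)),o(s(206,306),(-a,-b,.083)),o(s(206,352),(-a,-b,.047))],[.6,0,-1.57]))
a,b=.0225,.06
print("batten",fit([o(t(50,86),(a,b,.047)),o(t(38,176),(-a,b,.047)),o(t(287,117),(a,-b,.047)),o(t(274,207),(-a,-b,.047)),
 o(s(56,345),(a,b,.047)),o(s(132,395),(-a,b,.047))],[.6,0,0]))
E
```

```text
rough [[0.4488 0.0576 0.004 ]] [[0.6114 0.0595 0.102 ]] [[0.6103 0.0676 0.102 ]]
round (array([ 0.4486,  0.0569, -0.0121]), array([[-0.5238, -0.2934],
       [-0.126 , -0.3289],
       [-0.4229,  0.0982],
       [-0.193 , -0.2002],
       [ 0.0517, -0.5011],
       [ 0.5584, -0.2187],
       [ 0.5906, -0.0725],
       [-0.0852, -0.2238]]))
narrow (array([ 0.4692, -0.1054,  0.2711]), array([[-0.9972, -0.2394],
       [-0.3739, -0.4821],
       [ 0.5626, -0.0461],
       [-0.8317,  0.4657],
       [ 0.0147, -0.504 ],
       [ 0.6903, -0.127 ],
       [ 0.4283, -0.3062],
       [-0.2594, -0.551 ]]))
wide (array([ 0.6147, -0.0855,  0.0491]), array([[-0.411 , -0.5059],
       [-0.2279, -0.2566],
       [ 0.0311, -0.2385],
       [-0.6703, -0.1208],
       [ 0.0925, -0.6055],
       [ 1.2037, -0.1503],
       [ 0.5623, -0.1636]]))
timber (array([ 0.616 ,  0.0627, -1.6166]), array([[-0.2785, -0.1787],
       [ 0.2275, -0.2639],
       [-0.5946, -0.0159],
       [-0.3101, -0.753 ],
       [ 0.0433, -0.4749],
       [ 1.425 ,  0.8249]]))
batten (array([ 0.6173,  0.0571, -0.1127]), array([[-0.4252,  0.0384],
       [-0.7754, -0.5887],
       [-0.0217,  0.434 ],
       [ 0.1832, -0.1618],
       [-0.159 ,  0.1174],
       [ 0.8198, -1.5497]]))
```

Fits agree to within about a pixel. Next, the chute in both views.

```bash
python3 - <<'E'
from h import *
a=cv2.imread("pics/top0.png");s=cv2.imread("pics/scene0.png")
crop(a,105,140,170,160,10,"pics/ca.png"); crop(a,105,235,170,260,10,"pics/cb.png")
crop(s,140,275,290,395,5,"pics/cs.png")
A=cv2.imread("pics/ca.png");B=cv2.imread("pics/cb.png");cv2.imwrite("pics/cab.png",np.vstack([A,B]))
E
```

```text
(no output)
```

View pics/cab.png

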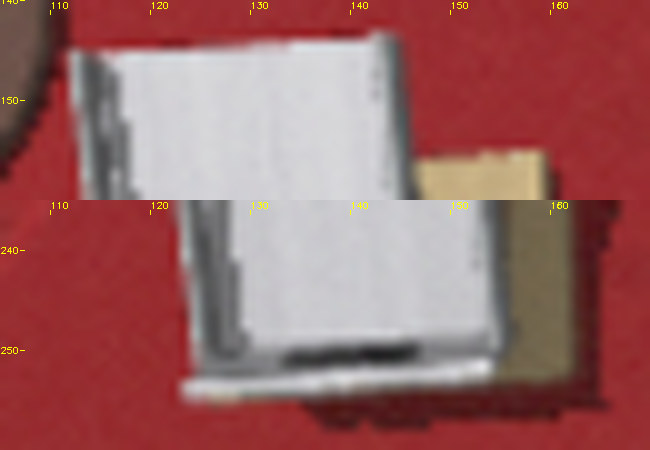

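View pics/cs.png

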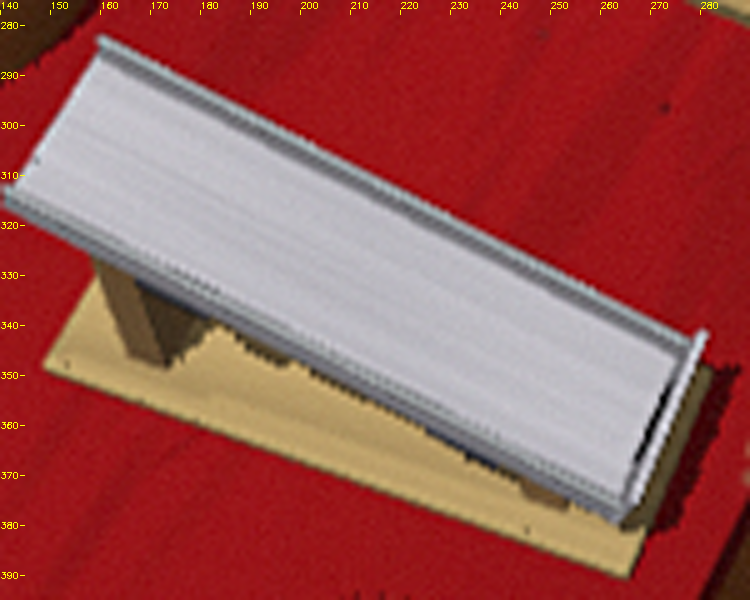

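```bash
python3 - <<'E'
from h import *
np.set_printoptions(precision=4,suppress=True)
t=lambda x,y:("top",(x-.45,y-.45)); s=lambda x,y:("scene",cc((x,y),5,140,275))
def o(f,l):return (*f,l)
obs=[o(t(113.6,145.2),(.1165,.033,.1284)),o(t(142.2,143.7),(.1165,-.033,.1284)),
 o(t(159.5,155.2),(.125,-.045,.012)),o(t(162,252.8),(-.125,-.045,.012)),
 o(s(102,41),(.1165,-.034,.1284)),o(s(6,190),(.1165,.034,.1284)),o(s(45,362),(.125,.045,.012)),o(s(629,572),(-.125,.045,.012)),
 o(s(104,60),(.121,-.033,.116))]
x,r=fit(obs,[.5,.3,0]);print(x);print(r)
c,s_=np.cos(x[2]),np.sin(x[2])
for l in [(-.115,.033,.03),(-.115,-.033,.03),(-.124,.036,.0545),(-.124,-.036,.0545)]:
    w=np.array([x[0]+c*l[0]-s_*l[1],x[1]+s_*l[0]+c*l[1],l[2]]);p=proj("top",w)[0]+.45;q=(proj("scene",w)[0]-[140,275]+.5)*5;print(p,q)
E
```

```text
[0.5038 0.3177 0.0923]
[[-1.0815  0.7889]
 [-0.3559  0.5525]
 [-1.0097 -0.4453]
 [-0.6245  0.2396]
 [ 0.3163 -0.4066]
 [ 0.6842 -0.8571]
 [-0.691  -0.6814]
 [ 0.3839 -0.1876]
 [-1.1542 -0.7548]]
[126.9537 250.7368] [616.4085 512.5409]
[154.6183 248.8026] [681.3598 359.1059]
[122.6317 254.0021] [633.2715 498.62  ]
[153.5814 251.8289] [704.7124 328.6714]
```

Call:
servo_tool([
  [[4.0, -3.3, -0.1, 0, 0, 0], [4.0, -3.3, -0.1, 0, 0, 0], [4.0, -3.3, -0.1, 0, 0, 0], [4.0, -3.3, -0.1, 0, 0, 0], [4.0, -3.3, -0.1, 0, 0, 0]],
], grip=1)

```text
clock: 0.78
position: [0.3347, -0.3726, 0.2115]
tool_rot: [3.142, 0.0, 0.319]
force: [1.0, -1.1, -0.2]
grip_width: 0.0854
```

Call:
servo_tool([
  [[4.0, -3.3, -0.1, 0, 0, 0], [4.0, -3.3, -0.1, 0, 0, 0], [4.0, -3.3, -0.1, 0, 0, 0], [4.0, -3.3, -0.1, 0, 0, 0], [4.0, -3.3, -0.1, 0, 0, 0]],
])

```text
clock: 1.4
position: [0.4729, -0.1533, 0.2166]
tool_rot: [3.141, -0.0, 0.319]
force: [-0.1, -0.8, 0.5]
grip_width: 0.0852
```

Call:
servo_tool([
  [[4.0, -3.3, -0.1, 0, 0, 0], [4.0, -3.3, -0.1, 0, 0, 0], [4.0, -3.3, -0.1, 0, 0, 0], [4.0, -3.3, -0.1, 0, 0, 0], [4.0, -3.3, -0.1, 0, 0, 0]],
])

```text
clock: 2.02
position: [0.6111, 0.066, 0.2214]
tool_rot: [3.142, 0.0, 0.319]
force: [1.4, -0.4, 0.6]
grip_width: 0.0859
```

Call:
servo_tool([
  [[0, 0, 0, 0, 0, 10.5], [0, 0, 0, 0, 0, 10.4], [0, 0, 0, 0, 0, 0]],
])

```text
clock: 2.4
position: [0.6104, 0.0647, 0.2213]
tool_rot: [3.141, 0.0, -0.045]
force: [-0.6, -0.6, -0.4]
grip_width: 0.0852
```

```bash
cat > snap.py <<'E'
import sys
from workcell import bot
from h import *
np.set_printoptions(precision=4,suppress=True)
def snap(name,cam="wrist"):
    s=bot.observe(); f=bot.grab_frame(cam); cv2.imwrite(f"pics/{name}.png",f["image"][:,:,::-1])
    np.savez(f"pics/{name}.npz",pos=s["position"],rot=s["tool_rot"])
    print("t",round(s["clock"],2),"pos",s["position"],"rot",s["tool_rot"],"F",s["force"],"grip",round(s["grip_width"],4),"q",s["qpos"])
if __name__=="__main__": snap(*sys.argv[1:])
E
python3 snap.py w1
```

```text
t 2.4 pos [0.6104 0.0647 0.2213] rot [ 3.1412  0.0003 -0.0448] F [-0.5893 -0.5757 -0.4165] grip 0.0852 q [-0.0702  0.494  -0.1923  1.6076  0.1049  1.0505 -1.9079]
```

View pics/w1.png

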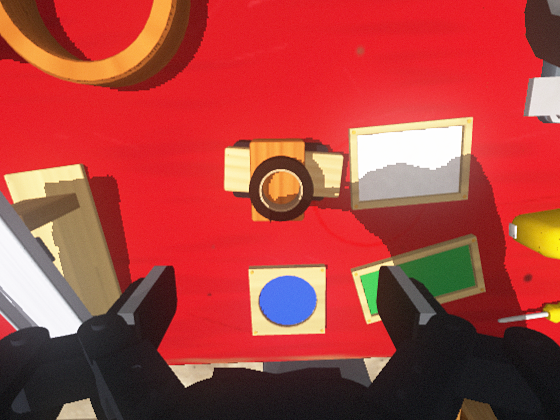

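The wrist view shows the tape at about (281,189) on the timber, with the batten and sanding block beneath. I'll enlarge it for the tape and timber.

```bash
python3 - <<'E'
from h import *
a=cv2.imread("pics/w1.png"); crop(a,215,125,355,235,5,"pics/w1c.png")
E
```

```text
(no output)
```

View pics/w1c.png

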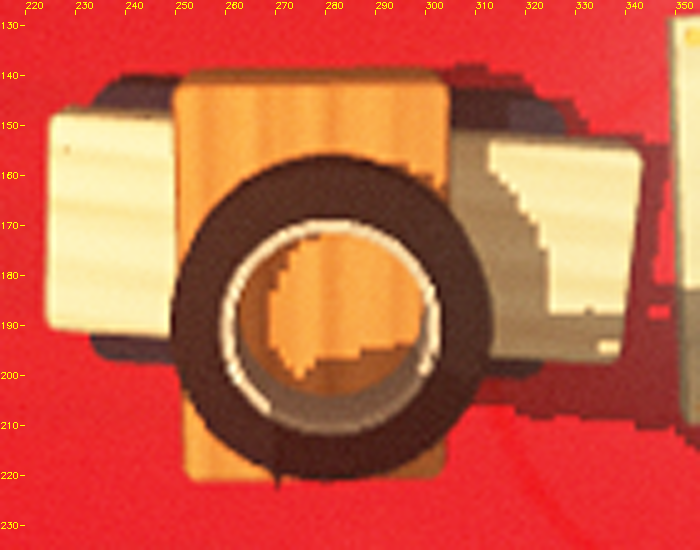

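```bash
python3 - <<'E'
from h import *
np.set_printoptions(precision=4,suppress=True)
d=np.load("pics/w1.npz");W=wcam(d["pos"],d["rot"])
w=lambda x,y:(W,cc((x,y),5,215,125))
print("tape",unproj(*w(332,317),.102))
a,b=.025,.0375
o=lambda f,l:(*f,l)
print("timber",fit([o(w(173,84),(-a,b,.083)),o(w(450,84),(a,b,.083)),o(w(185,478),(-a,-b,.083)),o(w(445,480),(a,-b,.083))],[.6,0,-1.57]))
a,b=.0225,.06
print("batten",fit([o(w(50,116),(a,b,.047)),o(w(47,328),(-a,b,.047)),o(w(640,150),(a,-b,.047)),o(w(620,360),(-a,-b,.047))],[.6,0,0]))
print("holder", unproj(W,[(287.5,299.5)],.004))
E
```

```text
tape [[0.6148 0.0595 0.102 ]]
timber (array([ 0.6159,  0.0627, -1.609 ]), array([[-0.4331, -0.4382],
       [ 0.6829, -0.8153],
       [-0.5248,  1.243 ],
       [ 0.2995,  0.4985]]))
batten (array([ 0.618 ,  0.0569, -0.1018]), array([[-0.7888, -0.75  ],
       [-0.7976,  0.9123],
       [ 1.3799, -0.6365],
       [ 0.4824,  0.921 ]]))
holder [[0.4465 0.0567 0.004 ]]
```

Call:
servo_tool([
  [[0.38, 0.45, 3.0, 0, 0, 0], [0, 0, 4.0, 0, 0, 0], [0, 0, 4.0, 0, 0, 0], [0, 0, 2.7, 0, 0, 0], [0, 0, 0, 0, 0, 0]],
])

```text
clock: 3.08
position: [0.6129, 0.0597, 0.0829]
tool_rot: [3.141, 0.003, -0.043]
force: [-0.9, 0.2, 0.0]
grip_width: 0.0853
```

Call:
servo_tool([
  [[0, 0, 0, 0, 0, 0], [0, 0, 0, 0, 0, 0], [0, 0, 0, 0, 0, 0], [0, 0, 0, 0, 0, 0], [0, 0, 0, 0, 0, 0]],
], grip=-1, squeeze=40)

```text
clock: 3.7
position: [0.6141, 0.0599, 0.0846]
tool_rot: [-3.142, -0.0, -0.046]
force: [-0.9, -0.1, -0.0]
grip_width: 0.0
```

```bash
python3 snap.py w2
```

```text
t 3.7 pos [0.6141 0.0599 0.0846] rot [-3.1416 -0.0001 -0.0459] F [-0.8908 -0.0512 -0.006 ] grip 0.0 q [-0.0757  0.6576 -0.1735  1.7142  0.1502  0.7826 -1.9372]
```

View pics/w2.png

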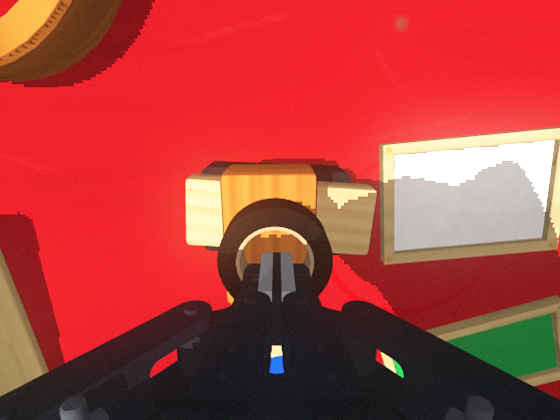

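```bash
python3 - <<'E'
from h import *
np.set_printoptions(precision=4,suppress=True)
d=np.load("pics/w2.npz");W=wcam(d["pos"],d["rot"])
for P in [(.614,.06,.0846),(.614,.06,.1033),(.625,.06,.0846),(.625,.06,.1033),(.603,.06,.0846)]: print(P,proj(W,np.array(P)))
a=cv2.imread("pics/w2.png"); crop(a,200,150,350,300,5,"pics/w2c.png")
# tape center now
print(unproj(W,[(275.5,255.5)],.102))
E
```

```text
(0.614, 0.06, 0.0846) [[274.7622 246.7309]]
(0.614, 0.06, 0.1033) [[274.6278 261.8608]]
(0.625, 0.06, 0.0846) [[273.7714 227.1754]]
(0.625, 0.06, 0.1033) [[273.5232 240.4015]]
(0.603, 0.06, 0.0846) [[275.7198 265.6314]]
[[0.6167 0.0595 0.102 ]]
```

View pics/w2c.png

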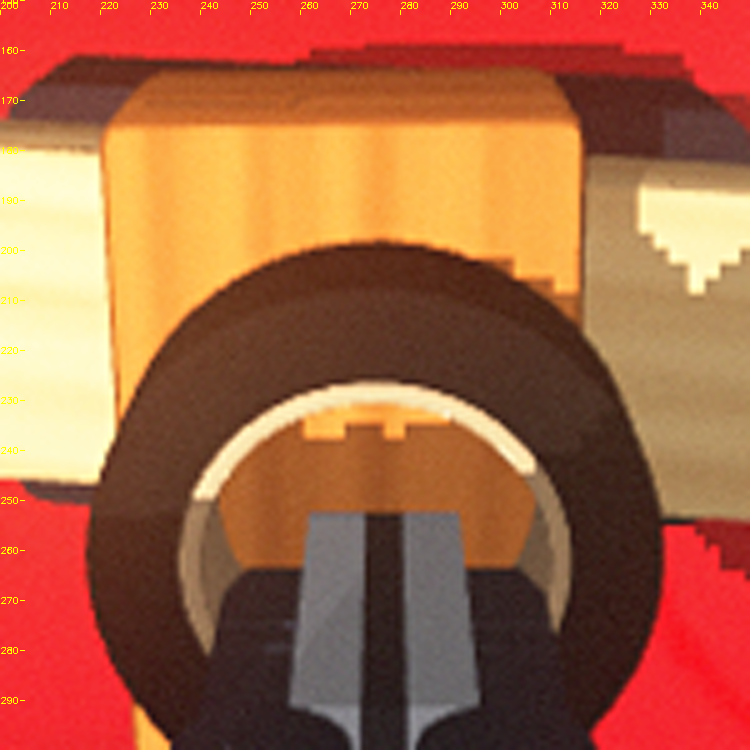

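The fingers closed on nothing (opening 0) while the tape at about (275,258) did not move. So the finger tips really sit about 20 mm behind the nominal TCP. I'll lift a little, open, and go 20 mm lower; that is safe whichever is true.

Call:
servo_tool([
  [[0, 0, -3.0, 0, 0, 0], [0, 0, 0, 0, 0, 0], [0, 0, 0, 0, 0, 0], [0, 0, 0, 0, 0, 0], [0, 0, 0, 0, 0, 0]],
], grip=1)

```text
clock: 4.38
position: [0.6138, 0.0599, 0.114]
tool_rot: [3.141, 0.001, -0.046]
force: [0.3, 0.1, 0.8]
grip_width: 0.0856
```

Call:
servo_tool([
  [[0, 0, 2.5, 0, 0, 0], [0, 0, 2.5, 0, 0, 0], [0, 0, 0, 0, 0, 0]],
])

```text
clock: 4.75
position: [0.6129, 0.0598, 0.0629]
tool_rot: [3.141, 0.003, -0.046]
force: [-0.1, -0.2, 0.3]
grip_width: 0.0853
```

```bash
python3 snap.py w3
```

```text
t 4.75 pos [0.6129 0.0598 0.0629] rot [ 3.141   0.0032 -0.0458] F [-0.1065 -0.1702  0.3143] grip 0.0853 q [-0.0789  0.6877 -0.1692  1.725   0.1579  0.7454 -1.9435]
```

View pics/w3.png

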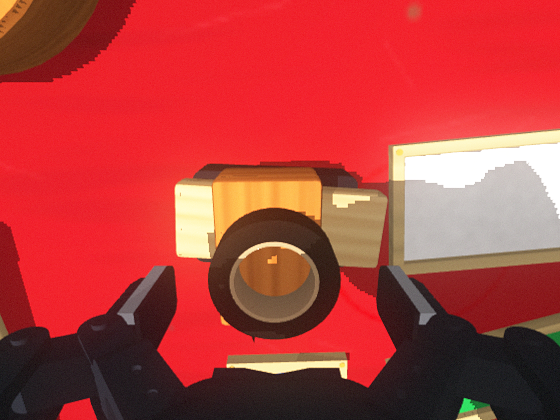

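The tips now stand either side of the tape, at (165,275) and (390,275), with the tape between them. Closing.

Call:
servo_tool([
  [[0, 0, 0, 0, 0, 0], [0, 0, 0, 0, 0, 0], [0, 0, 0, 0, 0, 0], [0, 0, 0, 0, 0, 0], [0, 0, 0, 0, 0, 0]],
], grip=-1)

```text
clock: 5.42
position: [0.6147, 0.0599, 0.0659]
tool_rot: [-3.141, -0.002, -0.046]
force: [-2.5, -0.4, 10.2]
grip_width: 0.0543
```

```bash
python3 snap.py w4
```

```text
t 5.42 pos [0.6147 0.0599 0.0659] rot [-3.1414 -0.0017 -0.0462] F [-2.4924 -0.4338 10.2114] grip 0.0543 q [-0.0786  0.6835 -0.1694  1.7234  0.1578  0.7463 -1.9435]
```

View pics/w4.png

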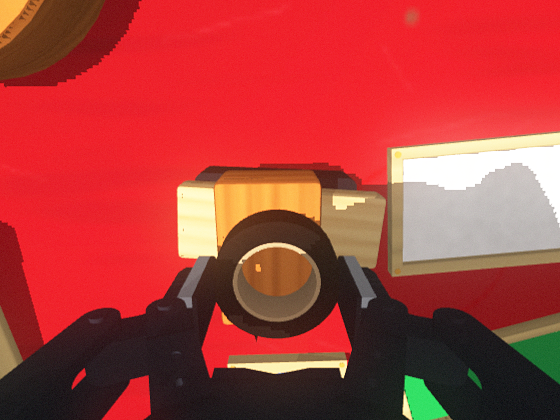

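Call:
servo_tool([
  [[0, 0, -2.0, 0, 0, 0], [0, 0, -3.0, 0, 0, 0], [-5.5, 0.35, 0, 0, 0, 0], [-5.5, 0.35, 0, 0, 0, 0], [-5.5, 0.35, 0, 0, 0, 0]],
])

```text
clock: 6.1
position: [0.4475, 0.057, 0.1158]
tool_rot: [-3.141, -0.002, -0.046]
force: [0.6, 0.5, -1.1]
grip_width: 0.0537
```

Call:
servo_tool([
  [[0, 0, 0, 0, 0, 0], [0, 0, 0, 0, 0, 0]],
])

```text
clock: 6.35
position: [0.45, 0.0572, 0.1157]
tool_rot: [-3.141, -0.002, -0.046]
force: [0.5, 0.6, -0.6]
grip_width: 0.0535
```

```bash
python3 snap.py w5; python3 snap.py s5 scene
```

```text
t 6.35 pos [0.45   0.0572 0.1157] rot [-3.1411 -0.0024 -0.046 ] F [ 0.4501  0.6011 -0.615 ] grip 0.0535 q [-0.094   0.3973 -0.2044  2.1158  0.1328  0.6377 -2.0064]
t 6.4 pos [0.4502 0.0572 0.1154] rot [-3.1411 -0.002  -0.0462] F [ 0.8949 -0.4452 -0.4734] grip 0.0535 q [-0.094   0.3983 -0.2043  2.1153  0.1329  0.6376 -2.0065]
```

View pics/w5.png

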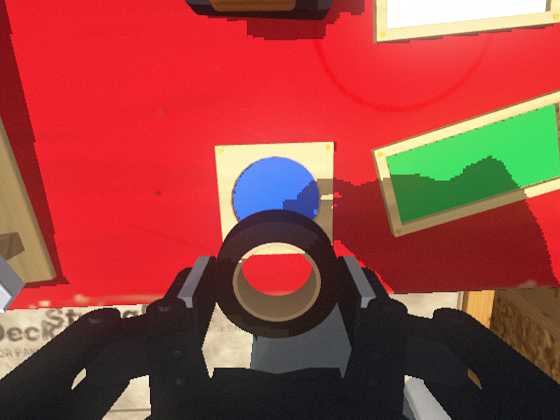

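View pics/s5.png

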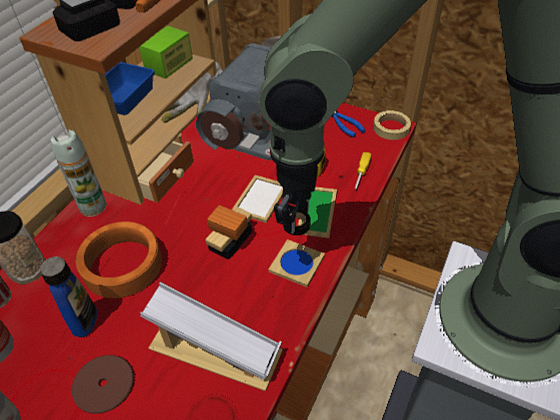

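The tape is held level at (277,270), and the blue recess is visible at (276,190). I'll compute the offset.

```bash
python3 - <<'E'
from h import *
np.set_printoptions(precision=4,suppress=True)
d=np.load("pics/w5.npz");W=wcam(d["pos"],d["rot"])
z=d["pos"][2]+.0363
for v in (262,266,270): print("tape",unproj(W,[(277,v)],z))
for r in(.0285,):
    c=np.array([.450,.0572,z]); th=np.linspace(0,2*np.pi,9)
    print(proj(W,np.c_[c[0]+r*np.cos(th),c[1]+r*np.sin(th),0*th+z]))
# plate far corners px read: (217,147),(333,142) 
print(unproj(W,[(216.5,147),(333.5,142)],.01), "pred mid of far edge from fit", .4486+.047, .0569)
E
```

```text
tape [[0.4579 0.0558 0.152 ]]
tape [[0.4561 0.0559 0.152 ]]
tape [[0.4542 0.056  0.152 ]]
[[271.2959 215.6418]
 [223.5348 237.0826]
 [208.3263 281.8698]
 [231.5758 321.7977]
 [277.5978 336.0433]
 [322.0885 318.1643]
 [341.2324 276.3357]
 [321.2552 232.8555]
 [271.2959 215.6418]]
[[0.4935 0.102  0.01  ]
 [0.4932 0.0091 0.01  ]] pred mid of far edge from fit 0.4956 0.0569
```

Call:
servo_tool([
  [[-0.15, 0, 4.0, 0, 0, 0], [0, 0, 4.0, 0, 0, 0], [0, 0, 3.0, 0, 0, 0], [0, 0, 0.5, 0, 0, 0], [0, 0, 0, 0, 0, 0]],
])

```text
clock: 7.08
position: [0.4478, 0.0572, -0.0001]
tool_rot: [-3.142, -0.0, -0.046]
force: [-0.3, 0.0, -1.4]
grip_width: 0.053
```

Call:
servo_tool([
  [[0, 0, 0.3, 0, 0, 0], [0, 0, 0.3, 0, 0, 0], [0, 0, 0, 0, 0, 0]],
])

```text
clock: 7.45
position: [0.4475, 0.0571, -0.0063]
tool_rot: [-3.141, -0.0, -0.046]
force: [-0.1, -0.4, -0.8]
grip_width: 0.0535
```

```bash
python3 snap.py w6; python3 snap.py s6 scene; python3 - <<'E'
from h import *
crop(cv2.imread("pics/s6.png"),240,180,350,290,5,"pics/s6c.png")
E
```

```text
t 7.45 pos [ 0.4475  0.0571 -0.0063] rot [-3.1415 -0.0004 -0.0461] F [-0.0891 -0.3784 -0.8459] grip 0.0535 q [-0.1621  0.6365 -0.1249  2.1807  0.2267  0.3358 -2.0941]
t 7.5 pos [ 0.4474  0.0571 -0.0063] rot [-3.1415 -0.0003 -0.0461] F [ 0.44    0.1383 -0.5859] grip 0.0538 q [-0.1621  0.6364 -0.125   2.1807  0.2267  0.3359 -2.0941]
```

View pics/w6.png

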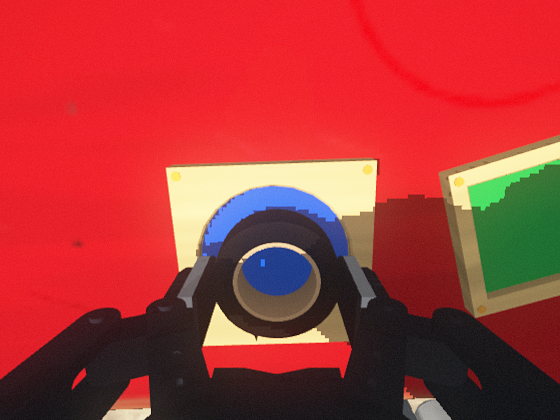

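View pics/s6c.png

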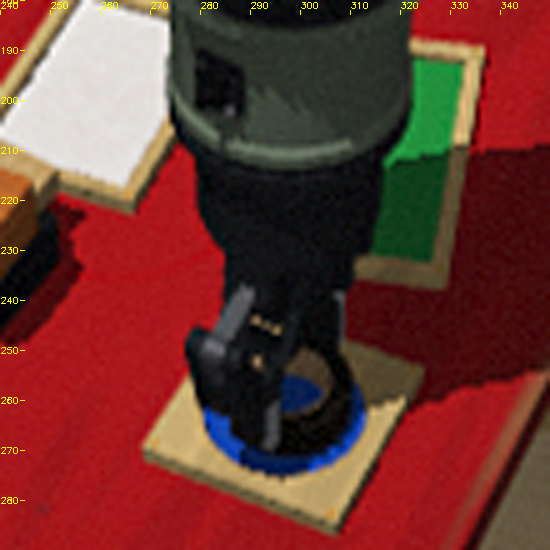

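The tape is centred over the recess with blue showing on both sides, and there's no contact yet. I'll lower a little more and release.

Call:
servo_tool([
  [[0.1, 0, 0.25, 0, 0, 0], [0, 0, 0.25, 0, 0, 0], [0, 0, 0, 0, 0, 0]],
])

```text
clock: 7.92
position: [0.4481, 0.057, -0.0117]
tool_rot: [3.141, 0.0, -0.046]
force: [-0.2, 0.1, -0.9]
grip_width: 0.0539
```

Call:
servo_tool([
  [[0, 0, 0, 0, 0, 0], [0, 0, 0, 0, 0, 0], [0, 0, 0, 0, 0, 0], [0, 0, -3.0, 0, 0, 0], [0, 0, -5.0, 0, 0, 0]],
], grip=1)

```text
clock: 8.55
position: [0.4473, 0.057, 0.0686]
tool_rot: [3.141, 0.003, -0.046]
force: [0.9, 0.6, 0.5]
grip_width: 0.0853
```

Call:
servo_tool([
  [[0, 0, -5.0, 0, 0, 0], [0, 0, 0, 0, 0, 0]],
])

```text
clock: 8.8
position: [0.4501, 0.0572, 0.1216]
tool_rot: [-3.14, -0.006, -0.047]
force: [0.3, 0.7, -0.6]
grip_width: 0.0857
```

```bash
python3 snap.py w7; python3 - <<'E'
from h import *
crop(cv2.imread("pics/w7.png"),200,140,350,260,5,"pics/w7c.png")
E
```

```text
t 8.8 pos [0.4501 0.0572 0.1216] rot [-3.1404 -0.0056 -0.0466] F [ 0.2897  0.6938 -0.5646] grip 0.0857 q [-0.08    0.3864 -0.2214  2.1131  0.1383  0.6496 -2.0128]
```

View pics/w7.png

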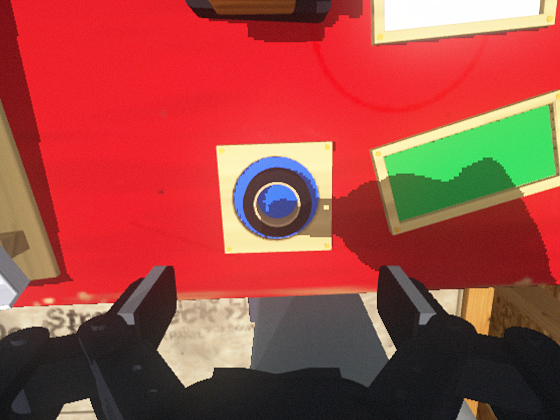

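View pics/w7c.png

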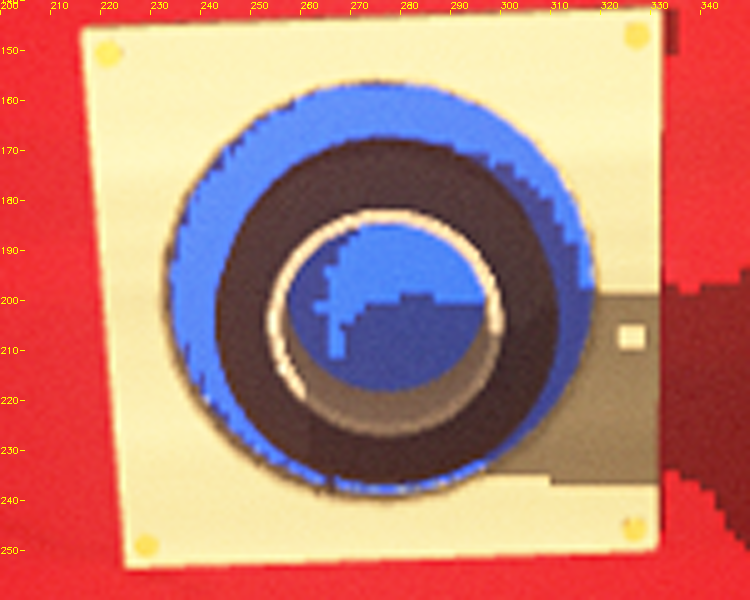

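The tape lies flat inside the blue recess, at (277,203) with the recess centre at (276,198). Next, the timber block.

Call:
servo_tool([
  [[0, 0, -4.0, 0, 0, 0], [5.5, -0.44, 0, 0, 0, 0], [5.5, -0.44, 0, 0, 0, 0], [5.5, -0.44, 0, 0, 0, 0], [0, 0, 0, 0, 0, 0]],
])

```text
clock: 9.48
position: [0.6156, 0.0626, 0.1559]
tool_rot: [3.141, 0.002, -0.047]
force: [-1.8, 0.8, -0.0]
grip_width: 0.0853
```

```bash
python3 snap.py w8; python3 - <<'E'
from h import *
crop(cv2.imread("pics/w8.png"),200,140,350,260,5,"pics/w8c.png")
E
```

```text
t 9.47 pos [0.6156 0.0626 0.1559] rot [ 3.1414  0.0017 -0.0466] F [-1.7773  0.7797 -0.0158] grip 0.0853 q [-0.0612  0.5722 -0.2     1.6574  0.1345  0.9272 -1.9286]
```

View pics/w8c.png

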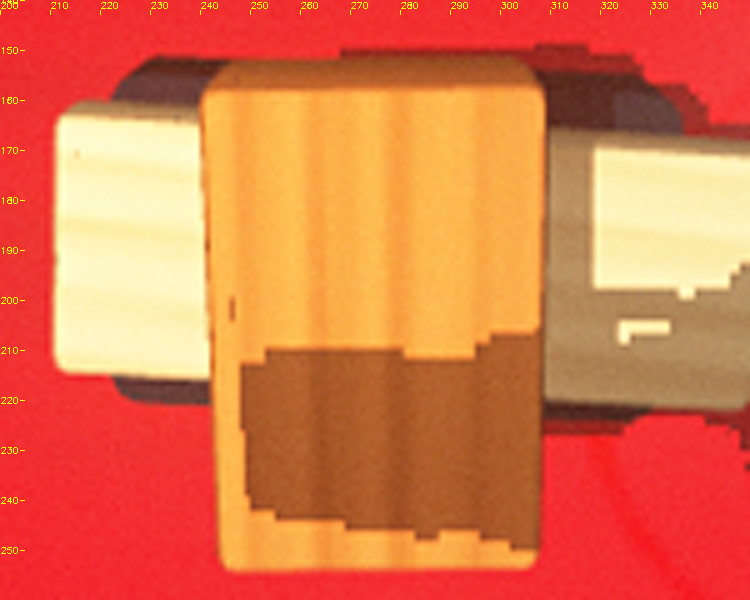

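```bash
python3 - <<'E'
from h import *
np.set_printoptions(precision=4,suppress=True)
d=np.load("pics/w8.npz");W=wcam(d["pos"],d["rot"])
w=lambda x,y:(W,cc((x,y),5,200,140))
o=lambda f,l:(*f,l)
for z in (.083,.078):
  a,b=.025,.0375
  print("timber",fit([o(w(203,88),(-a,b,z)),o(w(546,88),(a,b,z)),o(w(220,571),(-a,-b,z)),o(w(539,570),(a,-b,z))],[.6,0,-1.57]))
E
```

```text
timber (array([ 0.6159,  0.0627, -1.6111]), array([[-0.9987, -0.4357],
       [ 1.3502, -0.8818],
       [-0.7965,  1.0099],
       [ 0.6055,  0.814 ]]))
timber (array([ 0.6146,  0.0628, -1.6107]), array([[-0.2986,  0.428 ],
       [ 0.5579, -0.0385],
       [-0.1804, -0.0946],
       [-0.041 , -0.3083]]))
```

Call:
servo_tool([
  [[0, 0, 4.0, 0, 0, 0], [0, 0, 4.0, 0, 0, 0], [0, 0, 3.0, 0, 0, 0], [0, 0, 0.5, 0, 0, 0], [0, 0, 0, 0, 0, 0]],
])

```text
clock: 10.15
position: [0.6134, 0.0627, 0.044]
tool_rot: [3.142, 0.0, -0.046]
force: [0.7, -0.1, 0.7]
grip_width: 0.0855
```

Call:
servo_tool([
  [[0, 0, 0, 0, 0, 0], [0, 0, 0, 0, 0, 0], [0, 0, 0, 0, 0, 0], [0, 0, 0, 0, 0, 0], [0, 0, 0, 0, 0, 0]],
], grip=-1, squeeze=50)

```text
clock: 10.78
position: [0.6142, 0.0626, 0.0447]
tool_rot: [-3.141, -0.001, -0.046]
force: [-3.8, -0.4, 11.7]
grip_width: 0.0484
```

```bash
python3 snap.py w9; python3 snap.py s9 scene;  python3 - <<'E'
from h import *
crop(cv2.imread("pics/s9.png"),190,150,300,260,5,"pics/s9c.png")
E
```

```text
t 10.78 pos [0.6142 0.0626 0.0447] rot [-3.1414 -0.0014 -0.0461] F [-3.7983 -0.4291 11.7387] grip 0.0484 q [-0.0781  0.7143 -0.1769  1.7319  0.1782  0.7096 -1.9649]
t 10.82 pos [0.6143 0.0626 0.0448] rot [-3.1415 -0.0015 -0.0461] F [-3.1248 -0.5427 12.2779] grip 0.0488 q [-0.0781  0.7143 -0.1769  1.7319  0.1782  0.7096 -1.9649]
```

View pics/w9.png

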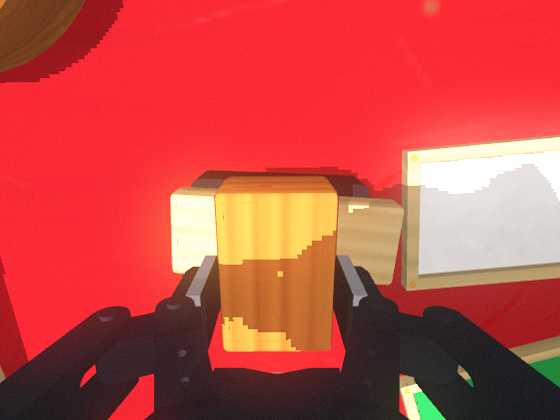

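View pics/s9c.png

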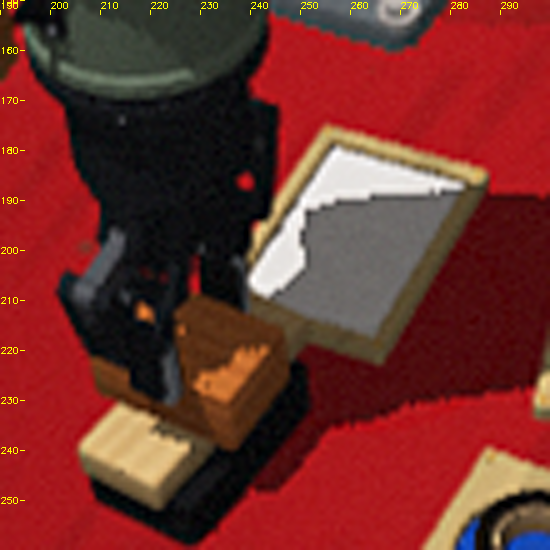

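The block is gripped at 48 mm across its width, with the finger tips about half way down its sides. I'll compute the chute target.

```bash
cat > chute.py <<'E'
from h import *
np.set_printoptions(precision=4,suppress=True)
C=np.array([.5038,.3177,0]);yaw=.0923
Rc=Rt.from_euler("z",yaw).as_matrix(); t=np.radians(20)
X=Rc@[np.cos(t),0,np.sin(t)];Z=Rc@[np.sin(t),0,-np.cos(t)];Y=np.cross(Z,X)
Rtool=np.c_[X,Y,Z]
def tcp(x,gap,ox=.0015,oz=-.0023):
    u=C+Rc@[x,0,.094+(x-.06)*np.tan(t)]-Z*gap
    return u-X*ox-Z*oz
def delta(pos,rot,target):
    R0=Rt.from_euler("xyz",rot).as_matrix()
    return R0.T@(np.array(target)-pos)*100, np.degrees(Rt.from_matrix(R0.T@Rtool).as_rotvec())
E
python3 - <<'E'
from chute import *
from workcell import bot
print(tcp(.055,.05),tcp(.055,.003),Rt.from_matrix(Rtool).as_euler("xyz"))
s=bot.observe()
print(delta(s["position"],s["tool_rot"],tcp(.055,.06)))
E
```

```text
[0.5409 0.3211 0.1365] [0.5569 0.3226 0.0923] [ 3.1416 -0.3491  0.0923]
(array([ -8.8382, -25.4368, -10.1259]), array([ 1.3812, 19.8916, -7.8482]))
```

Call:
servo_tool([
  [[0, 0, -1.0, 0, 0, 0], [0, 0, -3.0, 0, 0, 0], [0, 0, -5.0, 0, 0, 0], [0, 0, -3.0, 0, 0, 0], [0, 0, 0, 0, 0, 0]],
])

```text
clock: 11.5
position: [0.615, 0.0628, 0.1666]
tool_rot: [-3.141, -0.004, -0.046]
force: [0.3, 0.1, -1.0]
grip_width: 0.0483
```

```bash
python3 snap.py w10
```

```text
t 11.5 pos [0.615  0.0628 0.1666] rot [-3.1407 -0.0045 -0.0462] F [ 0.3133  0.0881 -0.9968] grip 0.0483 q [-0.0589  0.556  -0.2035  1.6556  0.1331  0.9389 -1.9278]
```

View pics/w10.png

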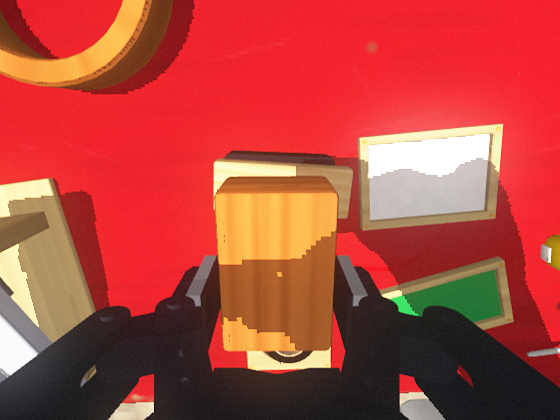

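The block is held with the batten left behind. Moving over the chute.

Call:
servo_tool([
  [[-1.75, -5.1, 0, 0, 0, 0], [-1.75, -5.1, 0, 0, 0, 0], [-1.75, -5.1, 0, 0, 0, 0], [-1.75, -5.1, 0, 0, 0, 0], [-1.75, -5.1, 0, 0, 0, 0]],
])

```text
clock: 12.18
position: [0.537, 0.3226, 0.1626]
tool_rot: [3.141, 0.001, -0.046]
force: [0.8, 0.4, -0.4]
grip_width: 0.0484
```

Call:
servo_tool([
  [[0, 0, 0, 0.7, 10.0, -3.9], [0, 0, 0, 0.7, 9.9, -3.9], [0, 0, 0, 0, 0, 0]],
])

```text
clock: 12.55
position: [0.5363, 0.322, 0.1603]
tool_rot: [3.137, -0.293, 0.074]
force: [0.2, 0.1, -0.8]
grip_width: 0.0483
```

```bash
python3 snap.py w11; python3 snap.py s11 scene; python3 - <<'E'
from chute import *
d=np.load("pics/w11.npz")
for g in(.06,.03,.003): print(g,*delta(d["pos"],d["rot"],tcp(.055,g)))
E
```

```text
t 12.55 pos [0.5363 0.322  0.1603] rot [ 3.1367 -0.2934  0.0736] F [ 0.1842  0.1121 -0.7588] grip 0.0483 q [-0.7416  0.4613  0.003   1.8927  0.3351  0.5833 -2.4988]
t 12.6 pos [0.5377 0.3216 0.1607] rot [ 3.1375 -0.2926  0.0708] F [ 0.1054  0.4444 -0.941 ] grip 0.0489 q [-0.737   0.4623  0.0001  1.8892  0.3342  0.586  -2.498 ]
0.06 [-0.3088  0.1149  1.4176] [ 0.62    3.1932 -1.0087]
0.03 [-0.142   0.081   4.4128] [ 0.62    3.1932 -1.0087]
0.003 [0.0082 0.0505 7.1084] [ 0.62    3.1932 -1.0087]
```

View pics/w11.png

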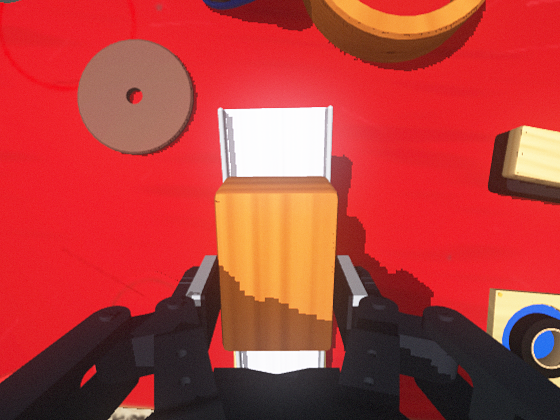

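View pics/s11.png

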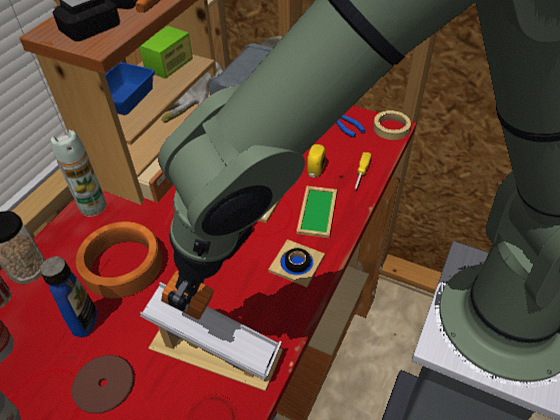

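Joint 7 is at −2.50, near its limit (−2.52), so the full 20° tilt wasn't reached. The scene view shows the block above the upper chute. I'll turn the tool half a turn about its own axis, which gives the same grasp and leaves j7 mid-range.

Call:
servo_tool([
  [[0, 0, 0, 0, 0, 10.5], [0, 0, 0, 0, 0, 10.5], [0, 0, 0, 0, 0, 10.5], [0, 0, 0, 0, 0, 10.5], [0, 0, 0, 0, 0, 10.5]],
])

```text
clock: 13.28
position: [0.5398, 0.3204, 0.1604]
tool_rot: [-2.911, -0.18, -0.858]
force: [-0.5, -0.1, -2.4]
grip_width: 0.0483
```

Call:
servo_tool([
  [[0, 0, 0, 0, 0, 10.5], [0, 0, 0, 0, 0, 10.5], [0, 0, 0, 0, 0, 10.5], [0, 0, 0, 0, 0, 10.5], [0, 0, 0, 0, 0, 10.5]],
])

```text
clock: 13.9
position: [0.5332, 0.215, 0.1514]
tool_rot: [-2.853, 0.104, -1.588]
force: [1.5, -1.2, -0.5]
grip_width: 0.0484
```

Call:
servo_tool([
  [[0, 0, 0, 0, 0, 10.5], [0, 0, 0, 0, 0, 10.5], [0, 0, 0, 0, 0, 10.5], [0, 0, 0, 0, 0, 10.5], [0, 0, 0, 0, 0, 10.5]],
])

```text
clock: 14.52
position: [0.4676, -0.0007, 0.1642]
tool_rot: [-3.082, 0.368, -2.225]
force: [0.6, -0.2, -1.7]
grip_width: 0.0488
```

Call:
servo_tool([
  [[0, 0, 0, 0, 0, 10.5], [0, 0, 0, 0, 0, 10.5], [0, 0, 0, 0, 0, 0], [0, 0, 0, 0, 0, 0]],
])

```text
clock: 15.02
position: [0.4126, -0.06, 0.1666]
tool_rot: [3.046, 0.381, -2.537]
force: [-0.2, 0.2, -1.2]
grip_width: 0.0489
```

```bash
cat >> chute.py <<'E'
RF=Rtool@np.diag([-1,-1,1])
def tcpf(x,gap): return tcp(x,gap,ox=.0015,oz=-.0023)
def deltaf(pos,rot,target):
    R0=Rt.from_euler("xyz",rot).as_matrix()
    return R0.T@(np.array(target)-pos)*100, np.degrees(Rt.from_matrix(R0.T@RF).as_rotvec())
E
python3 snap.py w12; python3 - <<'E'
from chute import *
d=np.load("pics/w12.npz")
for g in(.06,.03,.003): print(g,*deltaf(d["pos"],d["rot"],tcp(.055,g)))
E
```

```text
t 15.03 pos [ 0.4126 -0.06    0.1666] rot [ 3.0463  0.3811 -2.5372] F [-0.2268  0.2287 -1.2068] grip 0.0489 q [-0.6465  0.7188  1.4201  2.3437 -1.2634  1.21   -2.5192]
0.06 [-28.8591  22.8157  16.0377] [15.8327  0.491  27.5127]
0.03 [-28.6406  22.0345  18.926 ] [15.8327  0.491  27.5127]
0.003 [-28.4441  21.3314  21.5254] [15.8327  0.491  27.5127]
```

View pics/w12.png

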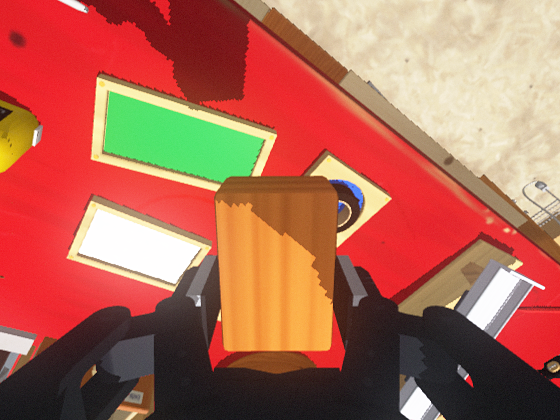

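That turned the wrong way: j7 saturated and the arm drifted to (0.41, −0.06), still holding the block high and clear. I'll turn back the other way in small steps and watch the joints.

Call:
servo_tool([
  [[0, 0, 0, 0, 0, -8], [0, 0, 0, 0, 0, -8], [0, 0, 0, 0, 0, -8]],
])

```text
clock: 15.45
position: [0.4127, -0.0583, 0.1669]
tool_rot: [-3.063, 0.385, -2.077]
force: [-0.6, -0.4, -0.8]
grip_width: 0.0484
```

```bash
cat > st.py <<'E'
from workcell import bot
from h import *
np.set_printoptions(precision=4,suppress=True)
s=bot.observe();R0=Rt.from_euler("xyz",s["tool_rot"]).as_matrix()
print("t",round(s["clock"],2),s["position"],s["tool_rot"],"\nq",s["qpos"],"grip",round(s["grip_width"],4),"F",s["force"]);print("tool axes (cols x,y,z)\n",R0)
# turn to vertical, tool frame
v=np.cross(R0[:,2],[0,0,-1]);a=np.arcsin(np.linalg.norm(v));print("to vertical deg (tool)",np.degrees(R0.T@(v/np.linalg.norm(v)*a)))
E
python3 st.py
```

```text
t 15.45 [ 0.4127 -0.0583  0.1669] [-3.0629  0.3853 -2.0766] 
q [-0.6458  0.6507  1.3644  2.3443 -1.2376  1.1325 -2.1334] grip 0.0484 F [-0.6424 -0.4232 -0.7804]
tool axes (cols x,y,z)
 [[-0.449  -0.8578  0.2503]
 [-0.8107  0.5088  0.2897]
 [-0.3759 -0.0729 -0.9238]]
to vertical deg (tool) [-4.2842 22.0992 -0.    ]
```

Call:
servo_tool([
  [[0, 0, -1.0, -1.4, 7.4, 0], [0, 0, -1.0, -1.4, 7.4, 0], [0, 0, -1.0, -1.4, 7.4, 0], [0, 0, 0, 0, 0, -8], [0, 0, 0, 0, 0, -8]],
])

```text
clock: 16.08
position: [0.4103, -0.0829, 0.161]
tool_rot: [-3.139, 0.022, -1.79]
force: [-0.4, -0.1, -1.0]
grip_width: 0.0485
```

```bash
python3 st.py
```

```text
t 16.07 [ 0.4103 -0.0829  0.161 ] [-3.1386  0.0216 -1.7903] 
q [-0.8313  0.7054  1.3632  2.1995 -0.8882  0.9954 -2.2996] grip 0.0485 F [-0.4218 -0.1134 -1.029 ]
tool axes (cols x,y,z)
 [[-0.2177 -0.976   0.0077]
 [-0.9758  0.2179  0.0204]
 [-0.0216 -0.003  -0.9998]]
to vertical deg (tool) [-0.1742  1.2376  0.    ]
```

Call:
servo_tool([
  [[-1.0, -3.0, 0, 0, 0, 0], [0, 0, 0, 0, 0, -10], [0, 0, 0, 0, 0, -10], [0, 0, 0, 0, 0, -10], [0, 0, 0, 0, 0, -10]],
])

```text
clock: 16.7
position: [0.442, -0.0796, 0.1619]
tool_rot: [-3.123, 0.015, -1.091]
force: [0.1, -0.1, -0.5]
grip_width: 0.0485
```

```bash
python3 st.py
```

```text
t 16.7 [ 0.442  -0.0796  0.1619] [-3.1228  0.0155 -1.0913] 
q [-0.7534  0.5958  1.1644  2.1291 -0.7507  0.9042 -1.8021] grip 0.0485 F [ 0.0662 -0.15   -0.4794]
tool axes (cols x,y,z)
 [[ 0.4613 -0.8872  0.0095]
 [-0.8871 -0.461   0.0224]
 [-0.0155 -0.0188 -0.9997]]
to vertical deg (tool) [-1.0746  0.8855  0.    ]
```

Call:
servo_tool([
  [[0, 0, 0, 0, 0, -10], [0, 0, 0, 0, 0, -10], [0, 0, 0, 0, 0, -10], [0, 0, 0, 0, 0, -10], [0, 0, 0, 0, 0, -10]],
])

```text
clock: 17.32
position: [0.442, -0.0796, 0.162]
tool_rot: [-3.118, -0.005, -0.219]
force: [0.0, -0.0, -0.8]
grip_width: 0.0485
```

Call:
servo_tool([
  [[0, 0, 0, 0, 0, -10], [0, 0, 0, 0, 0, -10], [0, 0, 0, 0, 0, -10], [0, 0, 0, 0, 0, -10], [0, 0, 0, 0, 0, -10]],
])

```text
clock: 17.95
position: [0.4419, -0.0796, 0.1621]
tool_rot: [-3.13, -0.021, 0.653]
force: [-0.3, -0.2, -0.7]
grip_width: 0.0488
```

```bash
python3 st.py
```

```text
t 17.95 [ 0.4419 -0.0796  0.1621] [-3.1298 -0.0212  0.6532] 
q [-0.4643  0.3755  0.673   2.1194 -0.3764  0.7534 -0.4643] grip 0.0488 F [-0.3094 -0.1963 -0.6612]
tool axes (cols x,y,z)
 [[ 0.7939  0.6079  0.0097]
 [ 0.6076 -0.7939  0.0223]
 [ 0.0212 -0.0118 -0.9997]]
to vertical deg (tool) [-0.6752 -1.2165  0.    ]
```

Call:
servo_tool([
  [[4.0, -3.28, 0, 0, 0, 0], [4.0, -3.28, 0, 0, 0, 0], [4.0, -3.28, 0, 0, 0, 0], [4.0, -3.28, 0, 0, 0, 0], [4.0, -3.28, 0, 0, 0, 0]],
])

```text
clock: 18.58
position: [0.5026, 0.1739, 0.1681]
tool_rot: [-3.129, -0.021, 0.648]
force: [0.3, 0.1, -1.5]
grip_width: 0.0484
```

Call:
servo_tool([
  [[4.0, -3.28, 0, 0, 0, 0], [4.0, -3.28, 0, 0, 0, 0], [4.0, -3.28, 0, 0, 0, 0], [0, 0, 0, 0, 0, -10], [0, 0, 0, 0, 0, -10]],
])

```text
clock: 19.2
position: [0.5384, 0.3234, 0.1711]
tool_rot: [-3.137, -0.023, 1.003]
force: [0.3, -0.6, -1.1]
grip_width: 0.0487
```

```bash
python3 st.py
```

```text
t 19.2 [0.5384 0.3234 0.1711] [-3.137  -0.0232  1.0034] 
q [-0.9705  0.612   0.5235  1.6654 -0.3804  0.9461 -0.8725] grip 0.0487 F [ 0.3458 -0.5507 -1.0971]
tool axes (cols x,y,z)
 [[ 0.5373  0.8433  0.0086]
 [ 0.8431 -0.5374  0.022 ]
 [ 0.0232 -0.0046 -0.9997]]
to vertical deg (tool) [-0.2618 -1.3293 -0.    ]
```

Call:
servo_tool([
  [[0, 0, 0, 0, 0, -9.83], [0, 0, 0, 0, 0, -9.83], [0, 0, 0, 0, 0, -9.83], [0, 0, 0, 0, 0, -9.83], [0, 0, 0, 0, 0, -9.83]],
])

```text
clock: 19.82
position: [0.5386, 0.3228, 0.1716]
tool_rot: [3.127, -0.019, 1.86]
force: [-0.9, -0.3, -1.1]
grip_width: 0.0487
```

Call:
servo_tool([
  [[0, 0, 0, 0, 0, -9.83], [0, 0, 0, 0, 0, -9.83], [0, 0, 0, 0, 0, -9.83], [0, 0, 0, 0, 0, -9.83], [0, 0, 0, 0, 0, -9.83]],
])

```text
clock: 20.45
position: [0.5386, 0.3228, 0.1716]
tool_rot: [3.117, -0.001, 2.718]
force: [0.3, -0.3, -1.1]
grip_width: 0.0485
```

Call:
servo_tool([
  [[0, 0, 0, 0, 0, -9.83], [0, 0, 0, 0, 0, -9.83], [0, 0, 0, 0, 0, -9.83], [0, 0, 0, 0, 0, 0], [0, 0, 0, 0, 0, 0]],
])

```text
clock: 21.08
position: [0.5388, 0.3219, 0.1714]
tool_rot: [3.12, 0.01, -3.062]
force: [-0.5, -0.0, -0.2]
grip_width: 0.0486
```

```bash
python3 st.py; python3 snap.py w13; python3 - <<'E'
from chute import *
d=np.load("pics/w13.npz")
for g in(.06,.03,.003): print(g,*deltaf(d["pos"],d["rot"],tcp(.055,g)))
E
```

```text
t 21.07 [0.5388 0.3219 0.1714] [ 3.1204  0.0104 -3.0618] 
q [-0.5881  0.5522 -0.0554  1.6449  0.0207  0.9252  1.0034] grip 0.0486 F [-0.478  -0.0015 -0.1952]
tool axes (cols x,y,z)
 [[-0.9968 -0.0799  0.0087]
 [-0.0797  0.9966  0.022 ]
 [-0.0104  0.0212 -0.9997]]
to vertical deg (tool) [1.217  0.5983 0.    ]
t 21.07 pos [0.5388 0.3219 0.1714] rot [ 3.1204  0.0104 -3.0618] F [-0.478  -0.0015 -0.1952] grip 0.0486 q [-0.5881  0.5522 -0.0554  1.6449  0.0207  0.9252  1.0034]
0.06 [ 0.1618 -0.149   2.5442] [  1.0762 -19.3931  -0.9168]
0.03 [-0.8347 -0.1962  5.3735] [  1.0762 -19.3931  -0.9168]
0.003 [-1.7315 -0.2387  7.9199] [  1.0762 -19.3931  -0.9168]
```

View pics/w13.png

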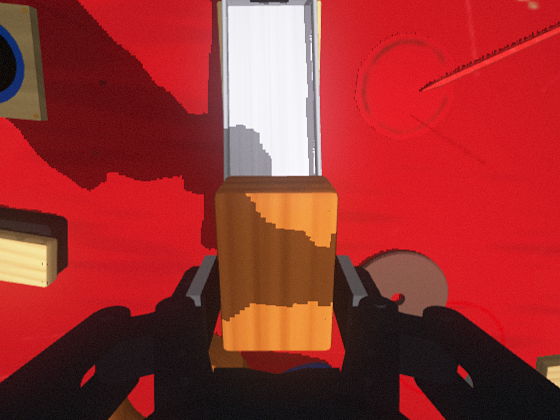

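Joints are mid-range again and the block lines up with the channel (channel columns 222–320, block centred at 277). Now tilt by 20°.

Call:
servo_tool([
  [[0, 0, 0, 0.54, -9.7, -0.46], [0, 0, 0, 0.54, -9.7, -0.46], [0, 0, 0, 0, 0, 0], [0, 0, 0, 0, 0, 0]],
])

```text
clock: 21.62
position: [0.539, 0.3219, 0.1717]
tool_rot: [3.142, 0.349, -3.047]
force: [0.3, -0.5, -0.3]
grip_width: 0.0486
```

```bash
python3 snap.py w14; python3 - <<'E'
from chute import *
d=np.load("pics/w14.npz")
for g in(.06,.03,.003): print(g,*deltaf(d["pos"],d["rot"],tcp(.055,g)))
E
```

```text
t 21.62 pos [0.539  0.3219 0.1717] rot [ 3.1416  0.3488 -3.0466] F [ 0.3011 -0.5465 -0.2661] grip 0.0486 q [-0.8495  0.4353  0.1295  1.933   0.3128  0.5158  0.6736]
0.06 [ 1.0338 -0.0969  2.3657] [ 0.0537 -0.0145  0.1441]
0.03 [ 1.0331 -0.0997  5.3657] [ 0.0537 -0.0145  0.1441]
0.003 [ 1.0324 -0.1022  8.0657] [ 0.0537 -0.0145  0.1441]
```

View pics/w14.png

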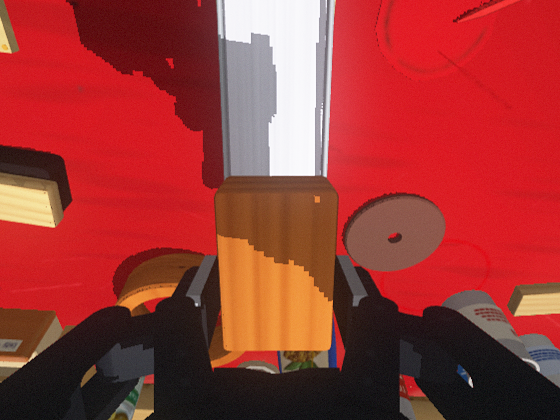

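The channel is centred at about column 276 and the block at 277, parallel. Going down along the tool axis.

Call:
servo_tool([
  [[1.0, -0.1, 2.5, 0, 0, 0], [0, 0, 2.5, 0, 0, 0], [0, 0, 1.6, 0, 0, 0], [0, 0, 0.5, 0, 0, 0], [0, 0, 0, 0, 0, 0]],
])

```text
clock: 22.3
position: [0.5541, 0.3215, 0.1012]
tool_rot: [-3.141, 0.349, -3.047]
force: [-0.2, 0.1, -0.7]
grip_width: 0.0486
```

```bash
python3 snap.py w15; python3 snap.py s15 scene; python3 - <<'E'
from chute import *
d=np.load("pics/w15.npz")
for g in(.003,): print(g,*deltaf(d["pos"],d["rot"],tcp(.055,g)))
crop(cv2.imread("pics/s15.png"),130,230,290,350,5,"pics/s15c.png")
E
```

```text
t 22.3 pos [0.5541 0.3215 0.1012] rot [-3.1411  0.349  -3.0466] F [-0.2154  0.0788 -0.7167] grip 0.0486 q [-0.8457  0.5634  0.1555  1.9537  0.3437  0.3656  0.6347]
t 22.35 pos [0.5541 0.3217 0.1016] rot [-3.1415  0.3495 -3.0464] F [ 0.6559 -0.4112 -0.8171] grip 0.0485 q [-0.846   0.5627  0.1555  1.9537  0.3437  0.3656  0.6346]
0.003 [0.0335 0.0838 0.9312] [ 0.0239 -0.0012  0.1472]
```

View pics/w15.png

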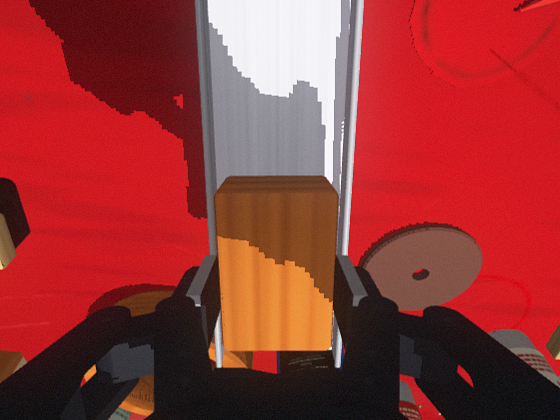

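View pics/s15c.png

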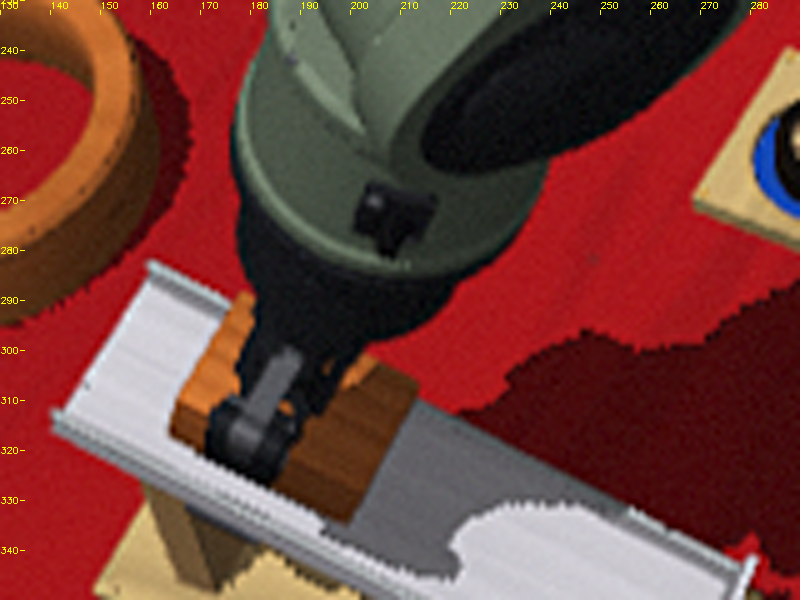

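Call:
servo_tool([
  [[0, 0.05, 0.3, 0, 0, 0], [0, 0, 0.3, 0, 0, 0], [0, 0, 0.15, 0, 0, 0], [0, 0, 0, 0, 0, 0]],
])

```text
clock: 22.9
position: [0.5563, 0.3224, 0.0939]
tool_rot: [-3.141, 0.349, -3.046]
force: [-0.3, -0.3, -0.7]
grip_width: 0.0485
```

```bash
python3 snap.py w16; python3 - <<'E'
from chute import *
d=np.load("pics/w16.npz")
for g in(.0,): print(g,*deltaf(d["pos"],d["rot"],tcp(.055,g)))
E
```

```text
t 22.9 pos [0.5563 0.3224 0.0939] rot [-3.1409  0.349  -3.0457] F [-0.3105 -0.3442 -0.6927] grip 0.0485 q [-0.8457  0.5785  0.158   1.9518  0.3457  0.3521  0.632 ]
0.0 [-0.0079  0.0107  0.4695] [ 0.0329 -0.0034  0.1935]
```

View pics/w16.png

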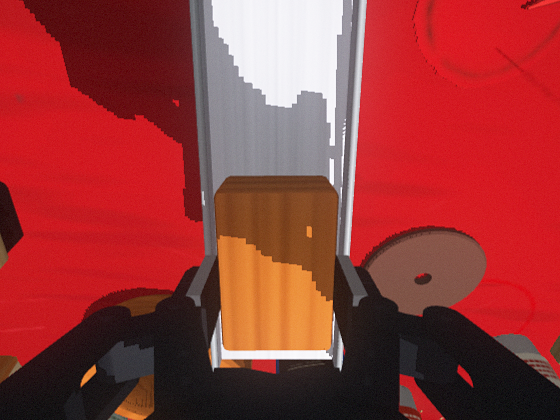

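Call:
servo_tool([
  [[0, 0, 0.2, 0, 0, 0], [0, 0, 0.15, 0, 0, 0], [0, 0, 0, 0, 0, 0]],
])

```text
clock: 23.32
position: [0.5575, 0.3226, 0.0906]
tool_rot: [-3.141, 0.349, -3.046]
force: [0.0, 0.0, -0.3]
grip_width: 0.0484
```

Call:
servo_tool([
  [[0, 0, 0, 0, 0, 0], [0, 0, 0, 0, 0, 0], [0, 0, 0, 0, 0, 0], [0, 0, 0, 0, 0, 0], [0, 0, 0, 0, 0, 0]],
], grip=1)

```text
clock: 23.95
position: [0.5575, 0.3226, 0.0907]
tool_rot: [-3.141, 0.349, -3.046]
force: [1.0, -0.4, -0.0]
grip_width: 0.0854
```

Call:
servo_tool([
  [[0, 0, -3, 0, 0, 0], [0, 0, -5, 0, 0, 0], [0, 0, -3, 0, 0, 0], [0, 0, 0, 0, 0, 0], [0, 0, 0, 0, 0, 0]],
])

```text
clock: 24.58
position: [0.52, 0.3189, 0.1936]
tool_rot: [-3.141, 0.349, -3.046]
force: [-0.3, 0.1, -0.6]
grip_width: 0.0853
```

```bash
python3 snap.py w17; python3 snap.py s17 scene
```

```text
t 24.57 pos [0.52   0.3189 0.1936] rot [-3.1408  0.3489 -3.0457] F [-0.2778  0.1087 -0.6154] grip 0.0853 q [-0.8738  0.3787  0.1296  1.9544  0.3164  0.5566  0.6586]
t 24.62 pos [0.52   0.3188 0.1932] rot [-3.1402  0.3484 -3.0456] F [ 0.1979 -0.1355  0.2933] grip 0.0856 q [-0.8738  0.3794  0.1296  1.9544  0.3164  0.5566  0.6586]
```

View pics/w17.png

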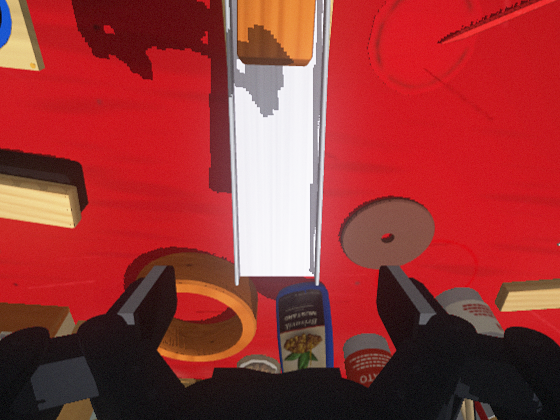

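View pics/s17.png

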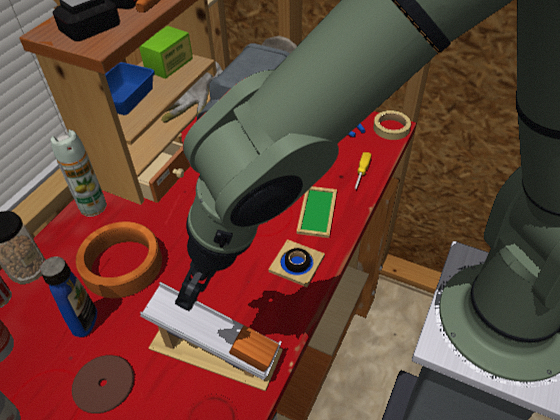

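The block has slid down to the stop (scene view, about (255,348)). I'll check it closer later. Now untilt and go to the batten.

Call:
servo_tool([
  [[0, 0, 0, 0, 10.0, 0], [0, 0, 0, 0, 10.0, 0], [-1.45, -5.4, 0, 0, 0, 0], [-1.45, -5.4, 0, 0, 0, 0], [-1.45, -5.4, 0, 0, 0, 0]],
])

```text
clock: 25.3
position: [0.5792, 0.1599, 0.1929]
tool_rot: [-3.141, -0.001, -3.046]
force: [0.4, 1.0, -0.2]
grip_width: 0.085
```

Call:
servo_tool([
  [[-1.45, -5.4, 0, 0, 0, 0], [-1.45, -5.4, 0, 0, 0, 0], [0, 0, 0, 0, 0, 10.2], [0, 0, 0, 0, 0, 10.2], [0, 0, 0, 0, 0, 10.2]],
])

```text
clock: 25.92
position: [0.6178, 0.0567, 0.1929]
tool_rot: [-3.14, -0.001, 2.697]
force: [-0.5, -0.2, -0.7]
grip_width: 0.0849
```

Call:
servo_tool([
  [[0, 0, 0, 0, 0, 10.2], [0, 0, 0, 0, 0, 10.2], [0, 0, 0, 0, 0, 10.2], [0, 0, 0, 0, 0, 10.2], [0, 0, 0, 0, 0, 10.2]],
])

```text
clock: 26.55
position: [0.6178, 0.0569, 0.1931]
tool_rot: [-3.14, 0.001, 1.807]
force: [0.5, 1.2, -0.1]
grip_width: 0.0856
```

Call:
servo_tool([
  [[0, 0, 0, 0, 0, 10.2], [0, 0, 0, 0, 0, 10.2], [0, 0, 0, 0, 0, 0], [0, 0, 0, 0, 0, 0]],
])

```text
clock: 27.05
position: [0.6179, 0.0571, 0.1936]
tool_rot: [-3.141, 0.001, 1.461]
force: [-0.6, 0.6, -0.1]
grip_width: 0.0852
```

```bash
python3 snap.py w18; python3 snap.py s18 scene;python3 snap.py t18 top; python3 - <<'E'
from h import *
crop(cv2.imread("pics/s18.png"),195,170,345,290,5,"pics/s18c.png")
crop(cv2.imread("pics/t18.png"),100,135,250,255,5,"pics/t18c.png")
E
```

```text
t 27.05 pos [0.6179 0.0571 0.1936] rot [-3.141   0.0011  1.4612] F [-0.6377  0.5698 -0.1036] grip 0.0852 q [-0.4902  0.5701  0.4568  1.6432 -0.2864  0.9962 -0.0486]
t 27.1 pos [0.6179 0.0571 0.1938] rot [-3.1413  0.0008  1.4604] F [-0.9376 -0.2126  0.4229] grip 0.0853 q [-0.4901  0.5697  0.4568  1.6432 -0.2866  0.9963 -0.0492]
t 27.15 pos [0.618  0.0571 0.194 ] rot [-3.1415  0.0006  1.4596] F [ 0.1374 -0.4982 -0.5702] grip 0.0858 q [-0.49    0.5695  0.4569  1.6432 -0.2867  0.9963 -0.0498]
```

View pics/w18.png

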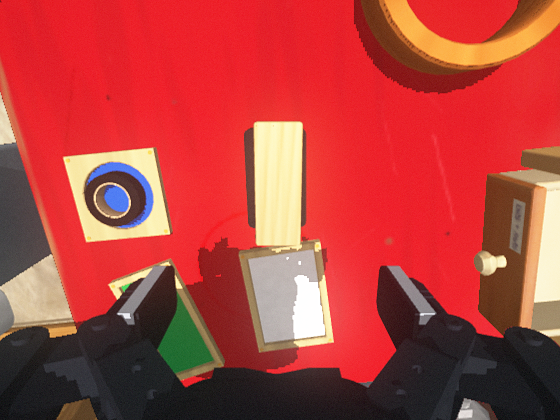

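View pics/t18c.png

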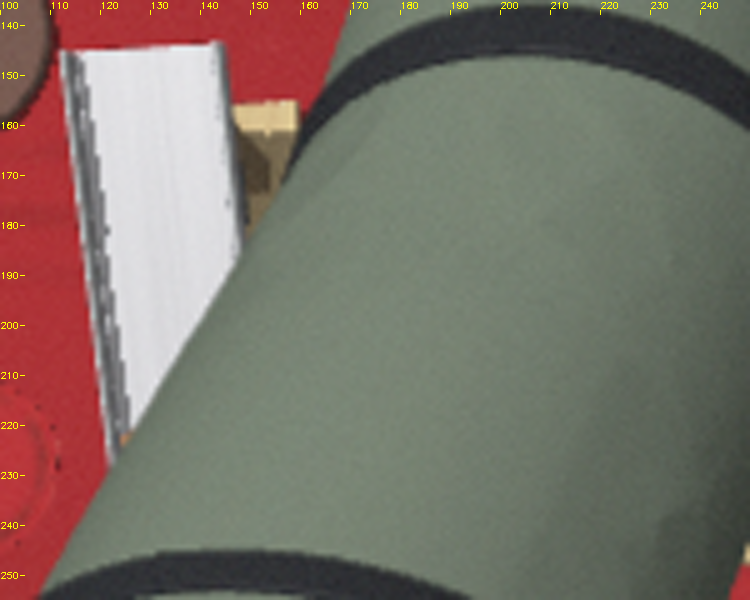

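```bash
python3 - <<'E'
from h import *
crop(cv2.imread("pics/w18.png"),225,110,345,260,4,"pics/w18c.png")
E
```

```text
(no output)
```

View pics/w18c.png

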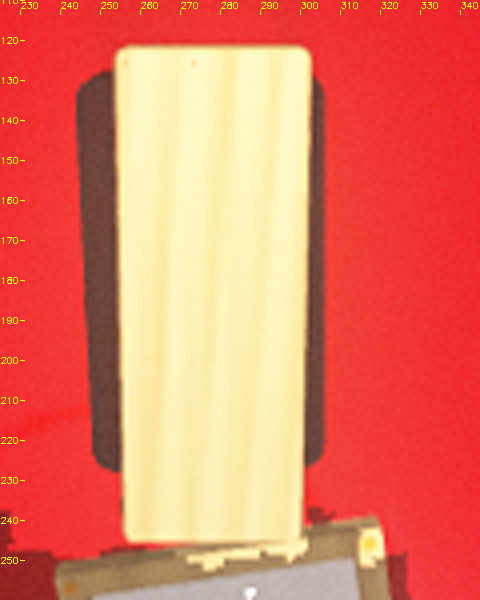

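View pics/s18c.png

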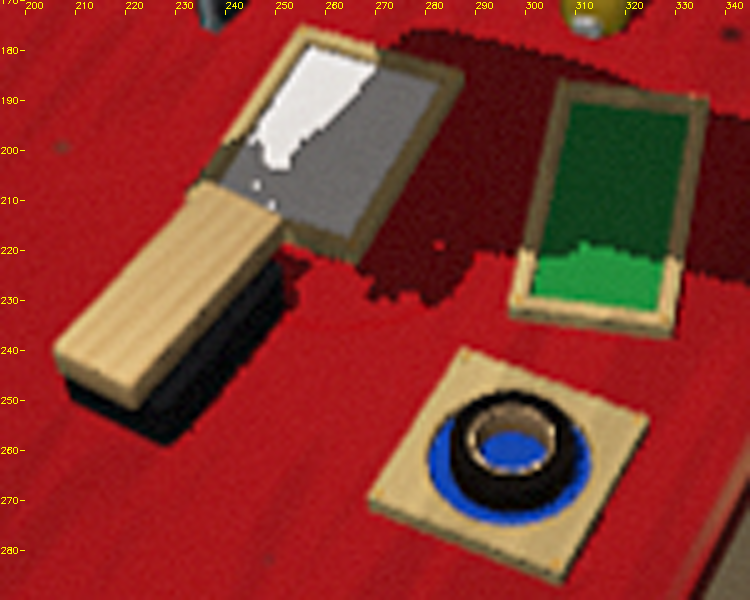

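```bash
python3 - <<'E'
from h import *
np.set_printoptions(precision=4,suppress=True)
d=np.load("pics/w18.npz");W=wcam(d["pos"],d["rot"])
w=lambda x,y:(W,cc((x,y),4,225,110))
o=lambda f,l:(*f,l)
for dz in (0,-.006):
  a,b=.0225,.06;z=.047+dz
  print("batten",fit([o(w(115,46),(-a,b,z)),o(w(311,46),(a,b,z)),o(w(123,541),(-a,-b,z)),o(w(303,541),(a,-b,z))],[.6,0,0]))
  a,b=.03,.05;z=.028+dz
  print("sand",fit([o(w(78,72),(-a,b,z)),o(w(325,72),(a,b,z)),o(w(92,469),(-a,-b,z)),o(w(324,467),(a,-b,z))],[.6,0,0]))
E
```

```text
batten (array([ 0.6202,  0.0568, -0.1083]), array([[-0.6541, -0.3882],
       [ 0.6784, -0.4495],
       [-0.1613,  0.5946],
       [ 0.1453,  0.5401]]))
sand (array([ 0.6186,  0.06  , -0.0972]), array([[-0.3829,  0.3504],
       [ 0.801 , -0.4436],
       [-0.1044,  0.1474],
       [-0.1906, -0.0299]]))
batten (array([ 0.6201,  0.0557, -0.1083]), array([[-0.1688,  0.5868],
       [ 0.1831,  0.5251],
       [ 0.2365, -0.718 ],
       [-0.2531, -0.7728]]))
sand (array([ 0.6184,  0.059 , -0.0959]), array([[ 0.0778,  1.2002],
       [ 0.1078,  0.3341],
       [ 0.3867, -0.7454],
       [-0.6778, -0.9857]]))
```

Call:
servo_tool([
  [[0, 0.1, 5.0, 0, 0, 0], [0, 0, 5.0, 0, 0, 0], [0, 0, 5.0, 0, 0, 0], [0, 0, 2.0, 0, 0, 0], [0, 0, 0.9, 0, 0, 0]],
])

```text
clock: 27.82
position: [0.6193, 0.0568, 0.0151]
tool_rot: [3.142, 0.001, 1.457]
force: [0.9, 0.2, 0.1]
grip_width: 0.0854
```

Call:
servo_tool([
  [[0, 0, 0, 0, 0, 0], [0, 0, 0, 0, 0, 0]],
])

```text
clock: 28.08
position: [0.6199, 0.0571, 0.0167]
tool_rot: [3.139, -0.0, 1.457]
force: [0.7, 0.8, 0.9]
grip_width: 0.0853
```

Call:
servo_tool([
  [[0, 0, 0, 0, 0, 0], [0, 0, 0, 0, 0, 0], [0, 0, 0, 0, 0, 0], [0, 0, 0, 0, 0, 0], [0, 0, 0, 0, 0, 0]],
], grip=-1, squeeze=50)

```text
clock: 28.7
position: [0.6192, 0.0571, 0.016]
tool_rot: [3.141, 0.0, 1.457]
force: [-3.3, -0.2, 10.9]
grip_width: 0.0433
```

```bash
python3 snap.py w19; python3 snap.py s19 scene;python3 - <<'E'
from h import *
crop(cv2.imread("pics/s19.png"),185,160,305,270,5,"pics/s19c.png")
E
```

```text
t 28.7 pos [0.6192 0.0571 0.016 ] rot [3.1409 0.0001 1.4571] F [-3.2822 -0.1529 10.8702] grip 0.0433 q [-0.4128  0.7976  0.3424  1.7467 -0.399   0.6659  0.0375]
t 28.75 pos [0.6193 0.0571 0.016 ] rot [3.1408 0.     1.4571] F [-2.7909 -0.9037 11.7049] grip 0.0428 q [-0.4128  0.7975  0.3424  1.7467 -0.3991  0.6658  0.0375]
```

View pics/w19.png

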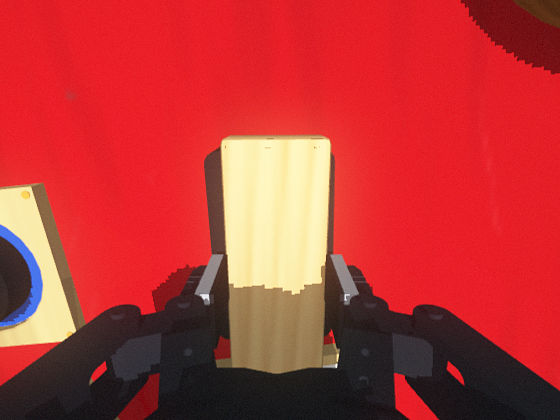

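View pics/s19c.png

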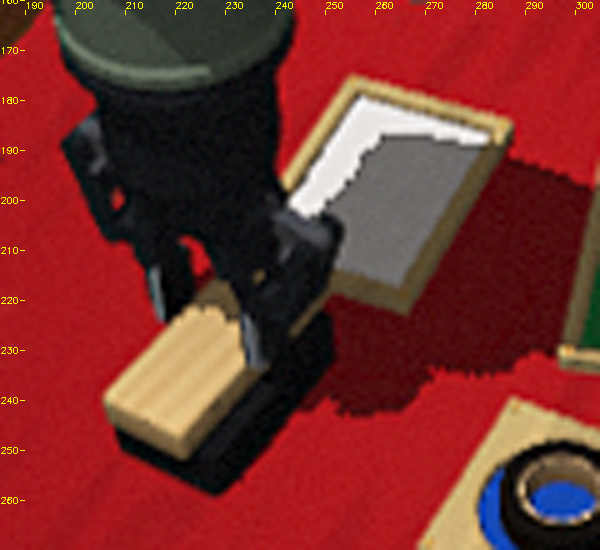

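The batten is gripped across its width at its middle. Lift, carry to the narrow holder, and turn.

Call:
servo_tool([
  [[0, 0, -1.0, 0, 0, 0], [0, 0, -3.0, 0, 0, 0], [0, 0, -5.0, 0, 0, 0], [0, 0, -2.0, 0, 0, 0], [0, 0, 0, 0, 0, 0]],
])

```text
clock: 29.42
position: [0.6198, 0.0572, 0.1271]
tool_rot: [3.139, -0.001, 1.457]
force: [0.1, 0.3, -1.2]
grip_width: 0.0426
```

Call:
servo_tool([
  [[-4.46, -3.26, 0, 0, 0, 0], [-4.46, -3.26, 0, 0, 0, 0], [-4.46, -3.26, 0, 0, 0, 0], [-4.46, -3.26, 0, 0, 0, 0], [0, 0, 0, 0, 0, 0]],
])

```text
clock: 30.05
position: [0.4663, -0.1081, 0.1251]
tool_rot: [-3.14, 0.001, 1.452]
force: [0.0, 0.4, -0.4]
grip_width: 0.0429
```

Call:
servo_tool([
  [[0, 0, 0, 0, 0, -7.2], [0, 0, 0, 0, 0, -7.2], [0, 0, 0, 0, 0, -7.2], [0, 0, 0, 0, 0, 0]],
])

```text
clock: 30.55
position: [0.4693, -0.105, 0.1249]
tool_rot: [-3.141, 0.0, 1.834]
force: [-0.1, -0.1, -0.3]
grip_width: 0.0428
```

```bash
python3 snap.py w20; python3 snap.py s20 scene
```

```text
t 30.55 pos [ 0.4693 -0.105   0.1249] rot [-3.1411  0.      1.8338] F [-0.116  -0.0966 -0.3486] grip 0.0428 q [-0.1593  0.4366  0.3322  2.0614 -0.2215  0.6772  0.5805]
t 30.6 pos [ 0.4692 -0.1051  0.1249] rot [-3.1411  0.0002  1.8315] F [ 0.2107 -0.8826 -0.7657] grip 0.0429 q [-0.1598  0.4366  0.3331  2.0615 -0.2219  0.6772  0.5788]
```

View pics/w20.png

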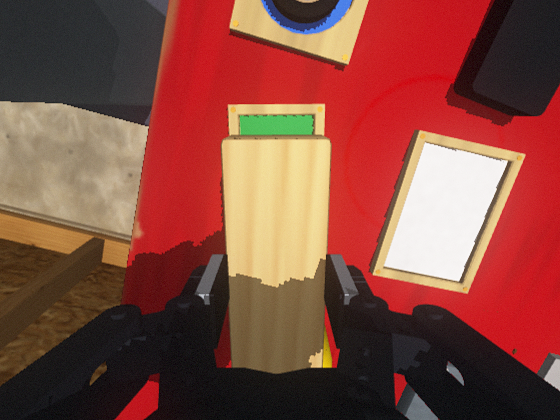

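View pics/s20.png

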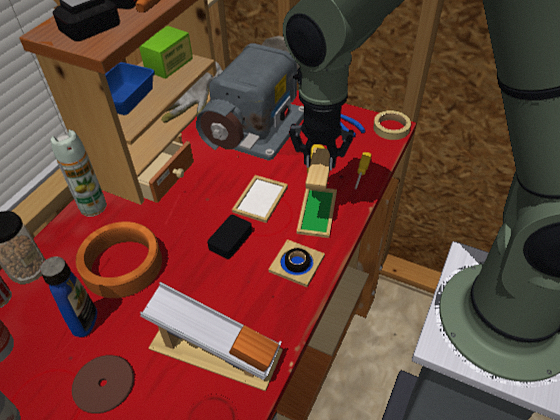

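The batten (columns 222–330) is lined up with the green recess (plate far edge at columns 229–325), and the sanding block is now free at (515,60). I'll go down.

Call:
servo_tool([
  [[0, 0, 4.0, 0, 0, 0], [0, 0, 4.0, 0, 0, 0], [0, 0, 3.0, 0, 0, 0], [0, 0, 0.7, 0, 0, 0], [0, 0, 0, 0, 0, 0]],
])

```text
clock: 31.28
position: [0.4693, -0.1055, 0.0085]
tool_rot: [-3.141, 0.001, 1.833]
force: [0.2, -0.5, 0.1]
grip_width: 0.0432
```

Call:
servo_tool([
  [[0, 0, 0.3, 0, 0, 0], [0, 0, 0.3, 0, 0, 0], [0, 0, 0, 0, 0, 0]],
])

```text
clock: 31.65
position: [0.4694, -0.1054, 0.0025]
tool_rot: [3.141, 0.001, 1.834]
force: [-0.5, 0.2, -0.3]
grip_width: 0.0429
```

```bash
python3 snap.py w21; python3 snap.py s21 scene;python3 - <<'E'
from h import *
d=np.load("pics/w20.npz");W=wcam(d["pos"],d["rot"])
print(unproj(W,[(229,104.5),(325,104.5)],.01), .4692-np.sin(.2711)*.076,-.1054+np.cos(.2711)*.076)
crop(cv2.imread("pics/s21.png"),260,120,400,250,5,"pics/s21c.png")
E
```

```text
t 31.65 pos [ 0.4694 -0.1054  0.0025] rot [3.1412 0.0006 1.8339] F [-0.4671  0.1939 -0.3158] grip 0.0429 q [-0.0566  0.6596  0.2054  2.1174 -0.3308  0.3937  0.6768]
t 31.7 pos [ 0.4693 -0.1055  0.0025] rot [3.1413 0.0006 1.8339] F [-0.4049  0.4867 -1.0248] grip 0.043 q [-0.0566  0.6597  0.2055  2.1174 -0.3308  0.3937  0.6768]
[[ 0.41467995 -0.04356273  0.01      ]
 [ 0.48825461 -0.0237464   0.01      ]] 0.44884785184527143 -0.03217575493398393
```

View pics/w21.png

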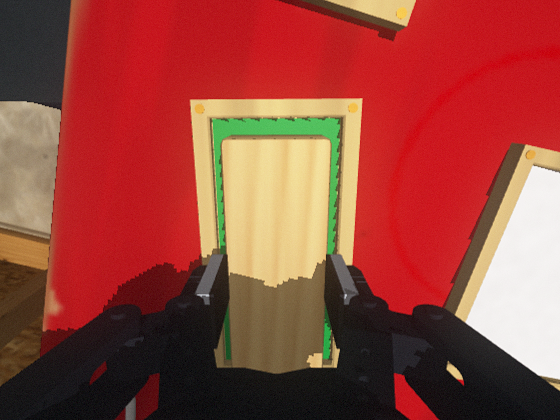

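View pics/s21c.png

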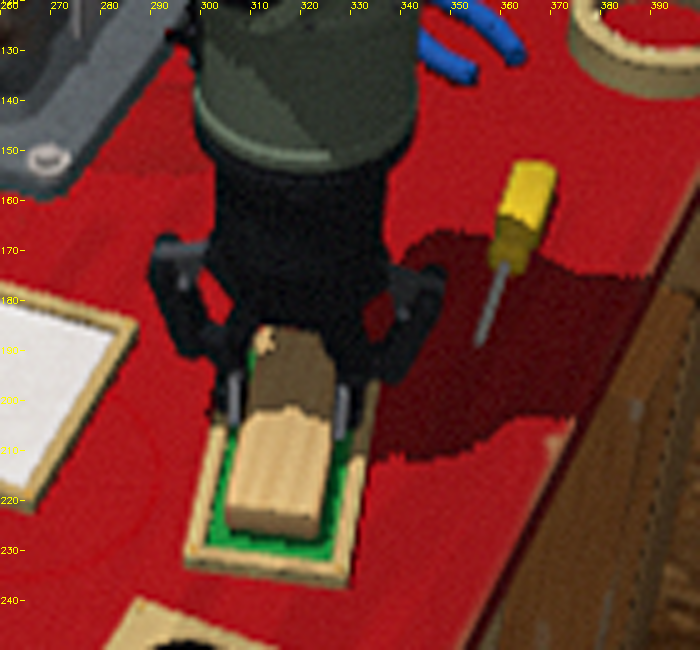

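Well centred in the recess on all sides. Lower the last bit and release.

Call:
servo_tool([
  [[0, 0, 0.3, 0, 0, 0], [0, 0, 0.3, 0, 0, 0], [0, 0, 0.2, 0, 0, 0], [0, 0, 0, 0, 0, 0]],
])

```text
clock: 32.25
position: [0.4691, -0.1055, -0.0059]
tool_rot: [-3.141, 0.0, 1.834]
force: [-0.3, 0.8, -1.0]
grip_width: 0.0425
```

Call:
servo_tool([
  [[0, 0, 0, 0, 0, 0], [0, 0, 0, 0, 0, 0], [0, 0, 0, 0, 0, 0], [0, 0, 0, 0, 0, 0], [0, 0, -3.0, 0, 0, 0]],
], grip=1)

```text
clock: 32.88
position: [0.4681, -0.1054, 0.0235]
tool_rot: [-3.139, -0.001, 1.834]
force: [0.2, -0.3, 0.2]
grip_width: 0.0855
```

Call:
servo_tool([
  [[0, 0, -5.0, 0, 0, 0], [0, 0, -5.0, 0, 0, 0], [0, 0, -4.0, 0, 0, 0], [0, 0, 0, 0, 0, 0]],
])

```text
clock: 33.38
position: [0.4705, -0.1054, 0.1668]
tool_rot: [3.137, 0.002, 1.834]
force: [0.5, 0.3, -0.2]
grip_width: 0.0856
```

```bash
python3 snap.py w22
```

```text
t 33.38 pos [ 0.4705 -0.1054  0.1668] rot [3.137  0.0016 1.8342] F [ 0.5198  0.2681 -0.1574] grip 0.0856 q [-0.2015  0.3705  0.3815  2.0269 -0.1948  0.7734  0.5593]
```

View pics/w22.png

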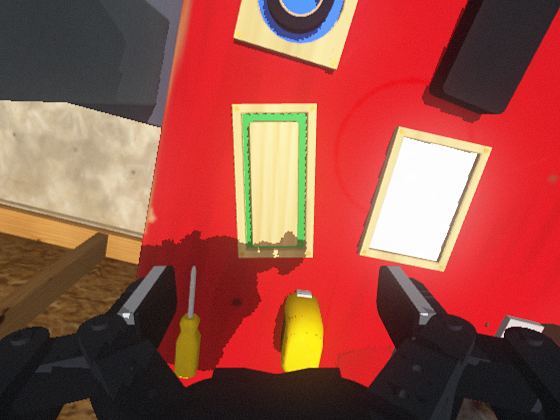

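Call:
servo_tool([
  [[3.0, 4.65, 0, 0, 0, 0], [3.0, 4.65, 0, 0, 0, 0], [3.0, 4.65, 0, 0, 0, 0], [3.0, 4.65, 0, 0, 0, 0], [0, 0, 0, 0, 0, 10.3]],
])

```text
clock: 34.05
position: [0.6185, 0.0627, 0.1618]
tool_rot: [-3.14, -0.0, 1.656]
force: [-0.4, -0.4, -0.5]
grip_width: 0.0855
```

Call:
servo_tool([
  [[0, 0, 0, 0, 0, 10.3], [0, 0, 0, 0, 0, 0], [0, 0, 0, 0, 0, 0]],
])

```text
clock: 34.42
position: [0.6172, 0.0588, 0.1635]
tool_rot: [-3.141, 0.001, 1.479]
force: [0.3, 0.3, 0.0]
grip_width: 0.0855
```

```bash
python3 snap.py w23;python3 - <<'E'
from h import *
crop(cv2.imread("pics/w23.png"),215,110,345,260,4,"pics/w23c.png")
E
```

```text
t 34.42 pos [0.6172 0.0588 0.1635] rot [-3.1407  0.0008  1.4786] F [0.2503 0.3433 0.0175] grip 0.0855 q [-0.4799  0.6017  0.437   1.6724 -0.3013  0.9359 -0.022 ]
```

View pics/w23c.png

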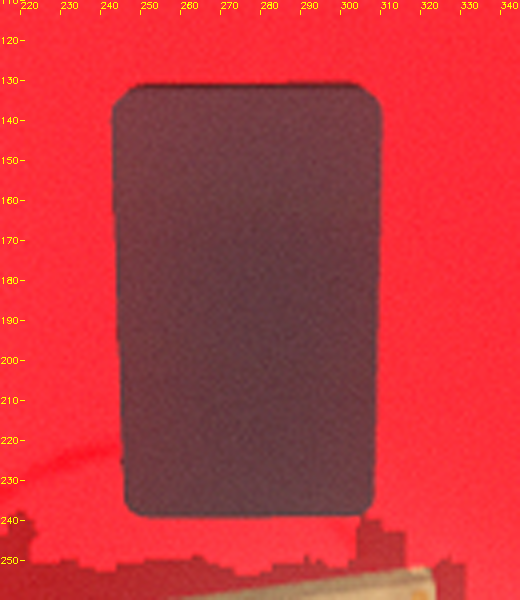

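```bash
python3 - <<'E'
from h import *
np.set_printoptions(precision=4,suppress=True)
d=np.load("pics/w23.npz");W=wcam(d["pos"],d["rot"])
w=lambda x,y:(W,cc((x,y),4,215,110))
o=lambda f,l:(*f,l)
a,b=.03,.05
for z in (.028,.022):
  p,r=fit([o(w(111,85),(-a,b,z)),o(w(382,85),(a,b,z)),o(w(124,517),(-a,-b,z)),o(w(374,516),(a,-b,z))],[.6,0,0]);print(p,r)
  R0=Rt.from_euler("xyz",d["rot"]).as_matrix(); print(R0.T@(np.array([p[0],p[1],-.011])-d["pos"])*100, np.degrees(d["rot"][2]-np.pi/2-p[2]))
E
```

```text
[ 0.6184  0.0604 -0.0874] [[-0.5418  0.3335]
 [ 0.7058  0.0055]
 [-0.3178 -0.1597]
 [ 0.1965 -0.1821]]
[ 0.1772  0.1189 17.4482] -0.27358004354440657
[ 0.6183  0.0593 -0.0866] [[ 0.095   1.1342]
 [-0.038   0.7574]
 [ 0.2838 -1.3972]
 [-0.3553 -1.4613]]
[ 0.0736  0.1182 17.4483] -0.3195216339646241
```

Call:
servo_tool([
  [[0.1, 0.12, 5.0, 0, 0, 0], [0, 0, 5.0, 0, 0, 0], [0, 0, 4.3, 0, 0, 0], [0, 0, 2.2, 0, 0, 0], [0, 0, 0.8, 0, 0, 0]],
])

```text
clock: 35.1
position: [0.6188, 0.0595, -0.0093]
tool_rot: [-3.141, 0.001, 1.475]
force: [-0.1, 0.2, 0.6]
grip_width: 0.0852
```

Call:
servo_tool([
  [[0, 0, 0, 0, 0, 0], [0, 0, 0, 0, 0, 0]],
])

```text
clock: 35.35
position: [0.6197, 0.0598, -0.0074]
tool_rot: [3.14, -0.0, 1.475]
force: [0.5, -0.9, -0.3]
grip_width: 0.0854
```

Call:
servo_tool([
  [[0, 0, 0, 0, 0, 0], [0, 0, 0, 0, 0, 0], [0, 0, 0, 0, 0, 0], [0, 0, 0, 0, 0, 0], [0, 0, 0, 0, 0, 0]],
], grip=-1, squeeze=50)

```text
clock: 35.98
position: [0.6193, 0.0598, -0.0077]
tool_rot: [3.14, -0.0, 1.475]
force: [-3.6, -0.3, 12.8]
grip_width: 0.0587
```

```bash
python3 snap.py w24
```

```text
t 35.98 pos [ 0.6193  0.0598 -0.0077] rot [ 3.1405 -0.0001  1.4746] F [-3.6126 -0.2784 12.755 ] grip 0.0587 q [-0.403   0.8319  0.3206  1.7494 -0.4088  0.6254  0.0584]
```

View pics/w24.png

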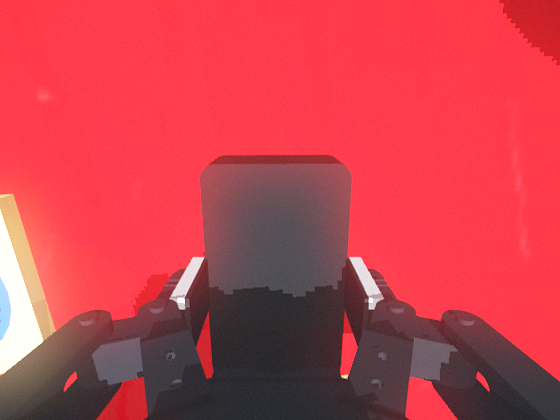

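Call:
servo_tool([
  [[0, 0, -1.0, 0, 0, 0], [0, 0, -4.0, 0, 0, 0], [0, 0, -5.0, 0, 0, 0], [0, 0, 0, 0, 0, -8.3], [0, 0, 0, 0, 0, 0]],
])

```text
clock: 36.65
position: [0.619, 0.0599, 0.0921]
tool_rot: [3.141, -0.0, 1.619]
force: [-0.7, 0.3, -0.6]
grip_width: 0.0582
```

```bash
python3 snap.py w25;python3 - <<'E'
from h import *
np.set_printoptions(precision=4,suppress=True)
d=np.load("pics/w25.npz");R0=Rt.from_euler("xyz",d["rot"]).as_matrix(); print(R0.T@(np.array([.6147,-.0855,d["pos"][2]])-d["pos"])*100, np.degrees(d["rot"][2]-np.pi/2-.0491))
E
```

```text
t 36.65 pos [0.619  0.0599 0.0921] rot [ 3.1405 -0.0001  1.6189] F [-0.6936  0.3276 -0.5843] grip 0.0582 q [-0.4281  0.6845  0.3577  1.7179 -0.3153  0.7952  0.1262]
[-14.4975  -1.1294  -0.0032] -0.05718728885747725
```

View pics/w25.png

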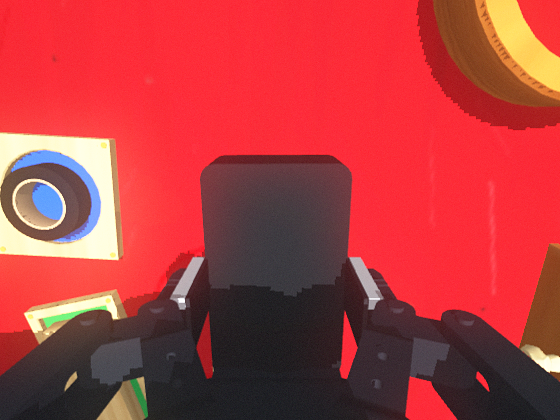

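Call:
servo_tool([
  [[-4.83, -0.38, 0, 0, 0, 0], [-4.83, -0.38, 0, 0, 0, 0], [-4.83, -0.37, 0, 0, 0, 0], [0, 0, 0, 0, 0, 0], [0, 0, 0, 0, 0, 0]],
])

```text
clock: 37.33
position: [0.6143, -0.0849, 0.0907]
tool_rot: [-3.141, -0.0, 1.617]
force: [0.8, 0.3, -0.2]
grip_width: 0.0582
```

```bash
python3 snap.py w26
```

```text
t 37.33 pos [ 0.6143 -0.0849  0.0907] rot [-3.1407 -0.0001  1.6173] F [ 0.8342  0.2735 -0.1759] grip 0.0582 q [-0.1877  0.6831  0.3465  1.7211 -0.3059  0.7919  0.3504]
```

View pics/w26.png

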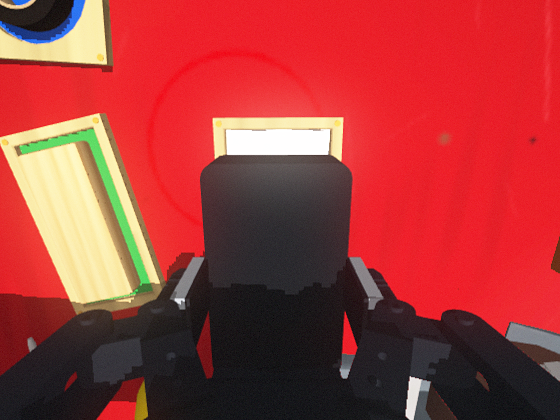

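Aligned: the plate is at columns 213–343 and the block at 202–351. Lowering.

Call:
servo_tool([
  [[-0.05, 0.05, 3.0, 0, 0, 0], [0, 0, 3.0, 0, 0, 0], [0, 0, 1.8, 0, 0, 0], [0, 0, 0.4, 0, 0, 0], [0, 0, 0, 0, 0, 0]],
])

```text
clock: 38.0
position: [0.6155, -0.0859, 0.0098]
tool_rot: [3.141, 0.001, 1.619]
force: [-0.1, 0.4, -0.8]
grip_width: 0.0586
```

```bash
python3 snap.py w27; python3 snap.py s27 scene; python3 - <<'E'
from h import *
crop(cv2.imread("pics/s27.png"),200,140,330,250,5,"pics/s27c.png")
E
```

```text
t 38.0 pos [ 0.6155 -0.0859  0.0098] rot [3.1411 0.0006 1.6194] F [-0.108   0.4288 -0.7538] grip 0.0586 q [-0.1508  0.7979  0.293   1.7475 -0.3492  0.6471  0.3881]
t 38.05 pos [ 0.6157 -0.086   0.0101] rot [3.1405 0.0006 1.6193] F [ 0.3745  0.3977 -0.6368] grip 0.058 q [-0.1507  0.7974  0.2932  1.7474 -0.3492  0.6471  0.3882]
```

View pics/w27.png

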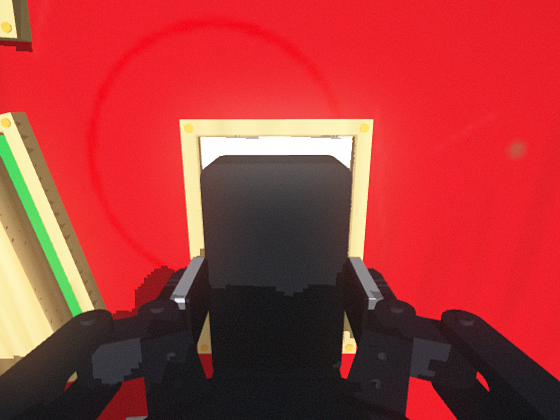

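View pics/s27c.png

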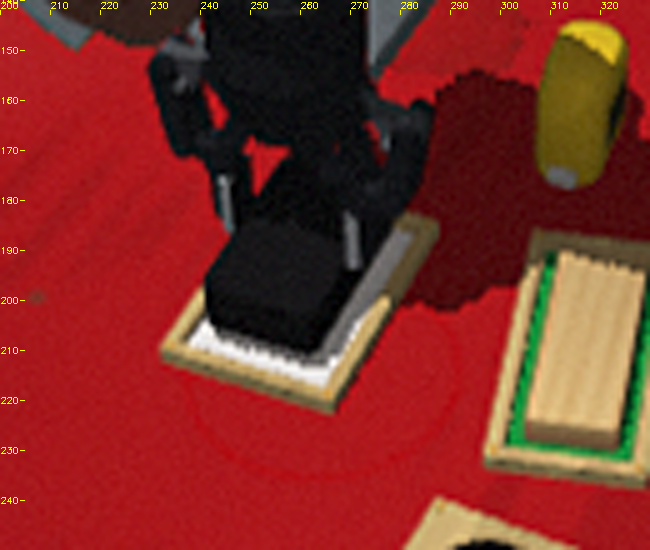

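Call:
servo_tool([
  [[0, 0, 0.5, 0, 0, 0], [0, 0, 0.4, 0, 0, 0], [0, 0, 0.3, 0, 0, 0], [0, 0, 0, 0, 0, 0]],
])

```text
clock: 38.6
position: [0.6149, -0.0861, -0.003]
tool_rot: [-3.141, 0.0, 1.619]
force: [-0.6, 0.9, -0.3]
grip_width: 0.0585
```

Call:
servo_tool([
  [[0, 0, 0, 0, 0, 0], [0, 0, 0, 0, 0, 0], [0, 0, 0, 0, 0, 0], [0, 0, 0, 0, 0, 0], [0, 0, -3.0, 0, 0, 0]],
], grip=1)

```text
clock: 39.22
position: [0.6138, -0.0859, 0.026]
tool_rot: [-3.138, 0.0, 1.619]
force: [0.0, 0.3, 0.8]
grip_width: 0.0855
```

Call:
servo_tool([
  [[0, 0, -5.0, 0, 0, 0], [0, 0, -5.0, 0, 0, 0], [0, 0, -5.0, 0, 0, 0], [0, 0, 0, 0, 0, 0]],
])

```text
clock: 39.72
position: [0.6169, -0.0864, 0.1812]
tool_rot: [3.136, 0.001, 1.619]
force: [-0.3, 0.7, -0.5]
grip_width: 0.0853
```

```bash
python3 snap.py w28; python3 snap.py s28 scene; python3 snap.py t28 top;python3 - <<'E'
from h import *
crop(cv2.imread("pics/s28.png"),195,170,345,290,5,"pics/s28c.png")
crop(cv2.imread("pics/s28.png"),140,275,290,395,5,"pics/s28d.png")
E
```

```text
t 39.73 pos [ 0.6169 -0.0864  0.1812] rot [3.1355 0.0009 1.6192] F [-0.2833  0.697  -0.4665] grip 0.0853 q [-0.2215  0.5743  0.3991  1.6537 -0.2607  0.9602  0.3177]
t 39.77 pos [ 0.6158 -0.086   0.1789] rot [3.1386 0.0005 1.6194] F [-0.1776  0.418  -0.8312] grip 0.0853 q [-0.2212  0.5768  0.398   1.6558 -0.2612  0.9588  0.318 ]
t 39.83 pos [ 0.6151 -0.0858  0.1775] rot [3.1409 0.0002 1.6195] F [-0.091  -0.1203  0.2208] grip 0.0853 q [-0.2209  0.5785  0.3973  1.6569 -0.2614  0.9583  0.3181]
```

View pics/w28.png

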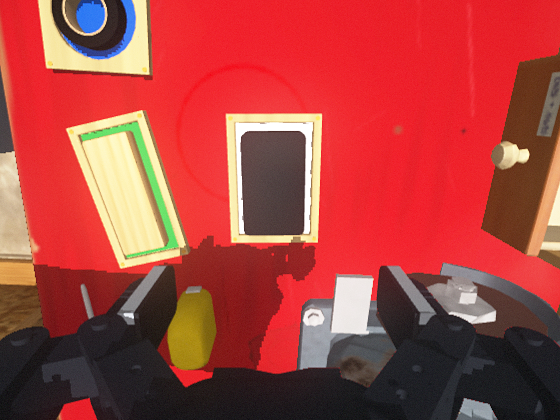

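View pics/s28c.png

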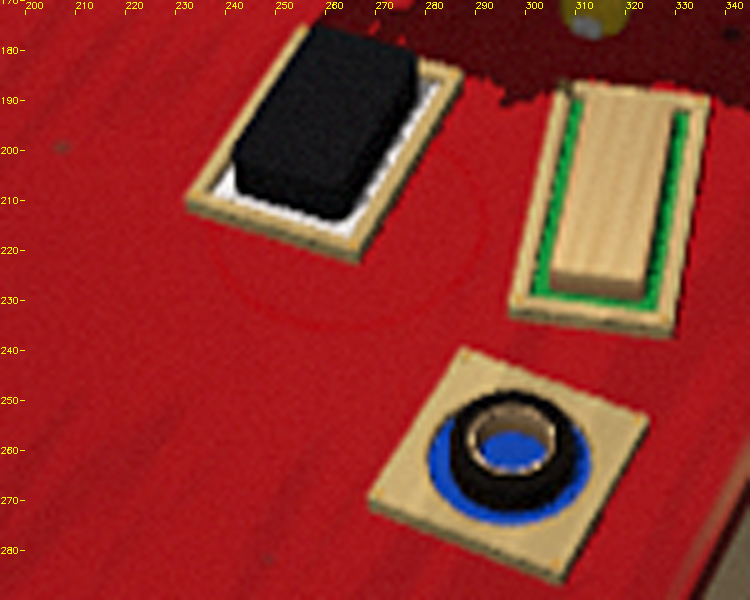

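View pics/s28d.png

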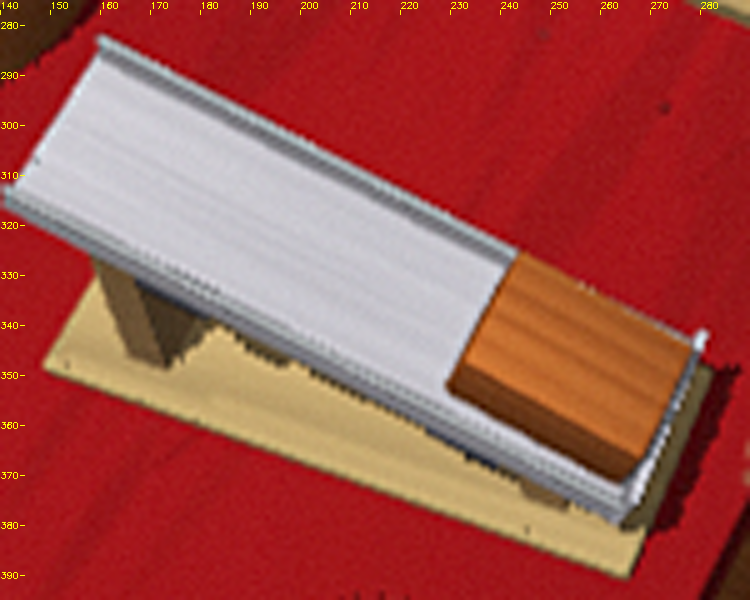

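View pics/t28.png

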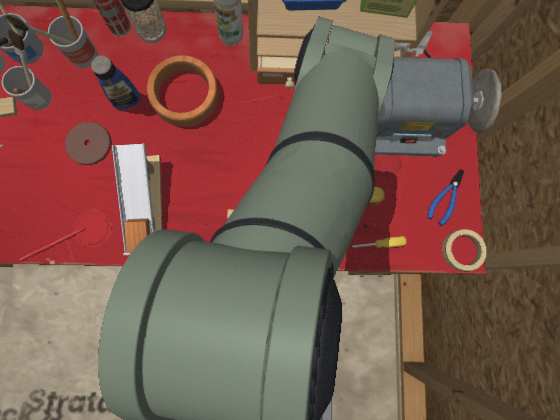

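All four look seated. I'll do a quick numeric check of the final poses before handing in.

```bash
python3 - <<'E'
from chute import *
# timber predicted corners (at stop, x=-.080,y=y0) vs read
rd=np.array([cc(c,5,140,275) for c in [(520,252),(447,385),(630,478),(693,347)]])
def pred(p):
    u=C+Rc@[p[0],p[1],.030+(p[0]+.115)*np.tan(t)]
    Ry=Rt.from_rotvec(-Z*p[2]).as_matrix()
    return np.array([proj("scene",u-Z*.036+Ry@(X*a+(-Y)*b))[0] for a,b in[(.0375,-.025),(.0375,.025),(-.0375,.025),(-.0375,-.025)]])
r=least_squares(lambda p:(pred(p)-rd).ravel(),[-.08,0,0]);print("timber chute x,y,yaw",r.x,"res",r.fun)
s=lambda x,y:("scene",cc((x,y),5,195,170));o=lambda f,l:(*f,l)
a,b=.0225,.06
print("batten",fit([o(s(584,92),(a,-b,.023)),o(s(678,98),(-a,-b,.023)),o(s(645,280),(-a,b,.023)),o(s(550,272),(a,b,.023))],[.47,-.1,.27]))
a,b=.03,.05
print("sand",fit([o(s(312,26),(a,-b,.032)),o(s(418,56),(-a,-b,.032)),o(s(345,195),(-a,b,.032)),o(s(234,160),(a,b,.032))],[.61,-.08,.05]))
print("tape",unproj("scene",[cc((512,438),5,195,170)],.023))
E
```

```text
timber chute x,y,yaw [-0.077   0.0057 -0.0195] res [-1.7726  1.4041  1.0649 -2.1524  1.3173 -0.8125 -0.7261  1.727 ]
batten (array([ 0.4687, -0.1032,  0.2802]), array([[ 0.2579, -0.3396],
       [-0.5357,  0.4763],
       [ 0.1794,  0.3018],
       [ 0.0337, -0.4105]]))
sand (array([ 0.613 , -0.082 ,  0.0892]), array([[-0.1773,  0.1462],
       [ 0.7491, -0.1923],
       [ 0.1551, -0.3594],
       [-0.6888,  0.3727]]))
tape [[0.4483 0.0576 0.023 ]]
```

All are within tolerance, released, and the gripper is clear. Handing in.

```bash
python3 - <<'E'
from workcell import bot
print(bot.job_done())
E
```

```text
the job is handed in; nothing more can be done
None
```

I worked from the top of the pile down and handed the job in at about 40 s of the 112 s. The tape roll went into the round holder and the timber block into the upper chute, where it slid down against the stop. The batten then went into the narrow holder and the sanding block into the wide holder. Everything was let go with the gripper open and lifted clear.

**Last checks (measured in the scene image):**

| Thing | Measured result | Limit |
|---|---|---|
| Tape roll | about 1 mm from the holder centre | 15 mm |
| Timber block | chute x = −77 mm, y = 6 mm, yaw −0.02 rad, at the stop | x −98 to −65 mm, y ±14 mm |
| Batten | about 2 mm and 0.01 rad off | 15 mm, 0.3 rad |
| Sanding block | about 4 mm and 0.04 rad off | 15 mm, 0.3 rad |

The timber fit left residuals of up to about 2 pixels, so its position is the roughest of the four. I did not measure the tape measure or the screwdriver. They looked unmoved in the last pictures, and the tool stayed away from both.

**What went wrong or disagreed:**
- **First grasp:** the first grasp of the tape roll closed on nothing. The finger tips sit about 20 mm farther back than the stated TCP, so I gripped lower after that.
- **Joint limits:** tilting over the chute took joint 7 close to its limit. My first half turn went the wrong way and drove joints 3, 5 and 7 onto their limits, with joint 5 reading −1.263 against a stated −1.26. The tool also drifted off with the block held high. I turned back and approached the other way round; no fault was reported.
- **Pile layout:** the batten lay along the sanding block, not crosswise as described.

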